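# Pack the check-valve spares case

## Robot

A 7-joint arm with a two-finger parallel gripper is mounted at the origin on the work surface. World frame = base frame: x ahead of the robot, y to its left, z up, the work surface at z = 0. Lengths are in mm, angles in rad, forces in N, time in s.
With the tool pointing down it reaches from about 375 to 925 mm from the base axis. Payload 3.1 kg.
Tool frame: the origin (TCP) lies midway between the tips of the shut fingers; the grasp point (between the pads) lies 19 mm behind it (manip.tcp_to_grasp is the distance from the TCP to the grasp point, in mm); z points along the fingers, y is the line along which they close (so a half turn about z gives the same grasp; the last joint's range is limited). The gripper opens to 85 mm and grips with 20 to 120 N. Pads are 22 mm wide; open, the fingers measure 114 mm over their backs; the gripper's body (76 mm by 85 mm) begins 54 mm behind the grasp point. The pads swing forward as they close: fully open they stand 13 mm farther back than shut.
Start: joints at [1.202, 0.383, 0.044, 1.598, -0.018, 1.161, -0.05], TCP at [173.896, -626.309, 231.269] pointing down, gripper open.
Joint ranges: [-2.61, 2.61], [-0.41, 2.15], [-1.48, 1.57], [0, 2.5], [-1.57, 4.71], [0.05, 1.97], [-2.85, 2.85]. Speed limits (rad/s): [2.79, 2.79, 3.14, 3.14, 3.14, 3.14, 3.14].

## Interface

Orientations are given as a rotation vector (axis times angle).
In Python, from bench import manip gives the robot as it stands.
- The arm moves only by the tool move_arm, never from a script. Its argument "deltas" is a list of rows, each a list of 6 numbers: the shift along the tool's x, y, z scaled (see below), then the turn, a rotation vector about the tool's x, y, z scaled (see below). In form: [[dx, dy, dz, wx, wy, wz], ...]. A call has 1 to 8 rows; each row is the pose to reach, as a shift and turn from the pose commanded when the call began, along the tool's axes at that moment, turning the shorter way round; what a row does not reach only later rows make up. The controller multiplies each number of a shift by 250 mm and each number of a turn by 180 degrees. A row lasts 1/12 s, in which the tool goes at most 41.7 mm and 7.16 degrees, less where a joint would pass 70% of its speed; a pose out of reach is approached as far as the arm can. A call with a number of a shift or a turn outside -1 to 1 is refused whole. A call with a gripper value outside its range is refused whole. "claw" is the opening, from 0 (shut) to 1 (fully open), set as the call begins (left out, the last holds). The fingers move at their own pace and stop on an object; the grip force is fixed at half the most. Time passes only in rows, so rows that repeat a pose let the fingers close. It gives the time, the measured TCP pose, the force, the opening and the grip force at its end, in the units of the state.
- manip.get_state(): the state, without advancing time (a new reading comes with each control period).
- manip.capture(name): name is "scene" or "top"; returns a dict with "img" (384x512x3 uint8, red, green, blue), "vertical_fov" (degrees; the focal length in pixels is half the picture's height over the tangent of half this angle, whatever the lens; pixels are square), "cx", "cy" (the principal point, pixels), "dist_coeffs" ([k1, k2, p1, p2, k3] as OpenCV has them; the pictures are not rectified), "eye" and "attitude" of the camera in the world. Camera axes: x right, y up, looking along -z (the intrinsics and any distortion apply to the point x, -y, -z); pixel columns grow to the right and rows downward; lengths in mm; the calibration is good to about 2 mm. A picture is of the moment at which its call begins. There is no depth.
- manip.close_job(): hands the job in; it is judged then, once.
The state is a dict: "time": time; "joint_positions": joint angles; "dq": joint speeds; "effort": joint torques, N m; "ee_pos": TCP position; "orientation": TCP orientation; "force": force on the tool from outside, world axes, zero at the start; "wrist_torque": the same for the moment, N m; "width": opening from 0.0 (shut) to 1.0 (fully open); "grasp_force": force on a finger pad.
Only numpy, scipy, OpenCV 4.12 (cv2) and the standard library are available. Lean on these libraries where they do the work, as an engineer would, in place of code of your own. Each camera call takes 0.05 s, during which the arm holds its last target. There are 200 camera calls.

## Task

Pack the valve spares case: set every steel ball from the parts tray into a dimple of its own in the grey insert and lay the round steel blank flat in its matching round pocket. Then shut the lid all the way and turn both wooden turnbuttons fully across its edge to lock it, leaving the tape, the oil can and the spanner where they are.

Things in the scene. Friction and masses are not known exactly. Their poses are not given: they have to be found in the camera images.
- case: Fixed plywood spares case, lid open at first. Outside 248 mm along its x, 188 mm along its y; walls 8 mm thick, rim 60 mm above the bench. Origin: centre of its underside, on the bench. Inside, a grey insert 232 x 172 mm, its flat surface 26 mm above the bench. The lid is hinged along the -y wall; the turnbuttons sit outside the +y wall.
- dimple1 (a point): Dimple 1 of six, at x = -80, y = -58 mm in the case's frame: a shallow round hollow 23 mm wide at the mouth in the insert. This point is where the centre of a ball seated in it lies, 11 mm above the insert's surface, 37 mm above the bench. Any ball may go in any dimple. Axes as the case's.
- dimple2 (a point): Dimple 2 of six, at x = -80, y = 0 mm in the case's frame: a shallow round hollow 23 mm wide at the mouth in the insert. This point is where the centre of a ball seated in it lies, 11 mm above the insert's surface, 37 mm above the bench. Any ball may go in any dimple. Axes as the case's.
- dimple3 (a point): Dimple 3 of six, at x = -80, y = 58 mm in the case's frame: a shallow round hollow 23 mm wide at the mouth in the insert. This point is where the centre of a ball seated in it lies, 11 mm above the insert's surface, 37 mm above the bench. Any ball may go in any dimple. Axes as the case's.
- dimple4 (a point): Dimple 4 of six, at x = -20, y = -58 mm in the case's frame: a shallow round hollow 23 mm wide at the mouth in the insert. This point is where the centre of a ball seated in it lies, 11 mm above the insert's surface, 37 mm above the bench. Any ball may go in any dimple. Axes as the case's.
- dimple5 (a point): Dimple 5 of six, at x = -20, y = 0 mm in the case's frame: a shallow round hollow 23 mm wide at the mouth in the insert. This point is where the centre of a ball seated in it lies, 11 mm above the insert's surface, 37 mm above the bench. Any ball may go in any dimple. Axes as the case's.
- dimple6 (a point): Dimple 6 of six, at x = -20, y = 58 mm in the case's frame: a shallow round hollow 23 mm wide at the mouth in the insert. This point is where the centre of a ball seated in it lies, 11 mm above the insert's surface, 37 mm above the bench. Any ball may go in any dimple. Axes as the case's.
- pocket (a point): Round pocket in the insert for the blank, at x = 60, y = 0 mm in the case's frame, 61 mm across, 7 mm deep: this point is the centre of its floor, 19 mm above the bench. Axes as the case's.
- ball1: Loose steel ball, 32 mm in diameter, about 130 g, on the tray; it rolls if pushed. Origin: its centre. The number of balls varies from 3 to 5; an absent one reads None from the start.
- ball2: Loose steel ball, 32 mm in diameter, about 130 g, on the tray; it rolls if pushed. Origin: its centre. The number of balls varies from 3 to 5; an absent one reads None from the start.
- ball3: Loose steel ball, 32 mm in diameter, about 130 g, on the tray; it rolls if pushed. Origin: its centre. The number of balls varies from 3 to 5; an absent one reads None from the start.
- ball4: Loose steel ball, 32 mm in diameter, about 130 g, on the tray; it rolls if pushed. Origin: its centre. The number of balls varies from 3 to 5; an absent one reads None from the start.
- ball5: Loose steel ball, 32 mm in diameter, about 130 g, on the tray; it rolls if pushed. Origin: its centre. The number of balls varies from 3 to 5; an absent one reads None from the start.
- blank: Loose round steel blank, a solid disc 56 mm across and 16 mm thick, about 310 g, lying flat on the tray; seated, it stands 9 mm proud of the insert. Origin: centre of its underside; z is its axis.
- tray: Fixed flat sheet-metal parts tray lined with black rubber, 260 mm along its x by 240 mm along its y, floor 2 mm above the bench, rim 10 mm above the bench. Origin: centre of its underside.
- lid (a joint): Lid angle in rad: 0 shut, 2.1 fully open, at first 1.85 to 2.05. Hinge axis: the case's x at its y = -94 mm, 60.5 mm above the bench; opens about +x. Stiff: stays at any angle, 2 to 6 N at the handle moves it. Clear pane in a plywood frame, 10 mm thick, as large as the case; top 70.5 mm up if shut. Inside, two battens stop 1 mm over seated balls, a block 1.5 mm over the blank.
- lid_handle (a point): Middle of the lid's handle: a round steel bar 10 mm thick, 72 mm long, parallel to the hinge, held 36 mm out from the lid's free edge by an arm at each end; 224 mm from the hinge axis and 5 mm to the lid's outer side. Shut, it lies outside the +y wall, 65.5 mm above the bench. Axes turn with the lid (x along the bar).
- button_near (a joint): Angle in rad of the turnbutton nearer the case's -x end: 0 lies along the lid's edge, clear of the lid; it turns counter-clockwise seen from above to a stop at 1.571, where it points across the lid's edge and locks it. At first 0 to 0.3. Stays where it is left (0.04 N m of friction).
- button_far (a joint): The same for the turnbutton at the case's +x end.
- button_near_pivot (a point): Centre of that turnbutton, on its upright pivot (x = -92, y = 106 mm in the case's frame), 79.5 mm above the bench: a dark wooden bar 64 mm long, 16 mm wide, 14 mm high (from 72.5 to 86.5 mm above the bench), on a plywood block 36 x 24 mm outside the case's +y wall, 71.5 mm high. Its x runs along the bar and turns with it.
- button_far_pivot (a point): The same for the far turnbutton (x = 92, y = 106 mm in the case's frame).
- tape: Bystander: roll of packing tape lying flat, 100 mm across, 48 mm high. Leave it alone.
- oilcan: Bystander: grey metal can, 56 mm across, 100 mm high, standing. Leave it alone.
- spanner: Bystander: steel spanner, 180 mm long, lying on the bench. Leave it alone.
There are look-alikes about, which are no part of the job. Leave any red look-alike of the ball3 alone.

How it is judged:
By the outcome, as a careful person would: the job done as asked, in the order asked, and still so for the second after the job is handed in, with the robot touching nothing.
Of ball1, ball2, ball3, ball4, ball5 only 3 to 5 are there at a start; the rules pass over those that are not, and their reading is None.
At some moment in a run one of ball1, ball2, ball3, ball4, ball5, blank may be knocked a few centimetres aside while the robot is not near it.
Once in a run the grip may slacken for a moment while it holds something.
It also fails if it takes over 210 s, if anything falls off the work surface, if the arm or the gripper's body presses on something with over 40 N, if the wrist force passes 120 N, or if a joint passes its speed limit or range.

## Working session

There is one attempt and no reset: what is moved stays moved. The work goes in short steps, Python scripts to look and compute and a tool call to move; the robot and the scene stay as the last step left them, time stands still between calls to the robot, and variables do not carry over. Pictures are saved under pics/ and viewed, at most 14 in all, crops included, and the job is handed in when it is done.

Besides the shell and the picture viewer there is one more tool, called as a command line: name --pt "numbers of a row" for each row, then --argument value for the rest. move_arm: Moves the arm, as the interface text tells. Shifts and turns lie within -1 to 1; 1 stands for 250 mm of shift or 180 degrees of turn. Its arguments: {"type":"object","properties":{"deltas":{"type":"array","items":{"type":"array","items":{"type":"number"}}},"claw":{"type":"number"}},"required":["deltas"]}

```bash
mkdir -p pics; ls; python3 - <<'E'
from bench import manip
import cv2,numpy as np
for n in("scene","top"):
    c=manip.capture(n); cv2.imwrite(f"pics/{n}0.png",cv2.resize(c["img"][:,:,::-1],(800,600),interpolation=cv2.INTER_CUBIC))
    print({k:v for k,v in c.items() if k!="img"})
print(manip.get_state())
E
```

```text
pics
{'vertical_fov': 55.28956251635457, 'cx': 251.82958594931392, 'cy': 194.34120244344248, 'dist_coeffs': array([0.01955205, 0.        , 0.        , 0.        , 0.        ]), 'eye': array([ 880.84720949, -492.01265872,  500.26261704]), 'attitude': array([0.97285497, 0.28629461, 0.50050658])}
{'vertical_fov': 46.45243542257544, 'cx': 251.9813866913127, 'cy': 188.3426946100831, 'dist_coeffs': array([-0.01234694,  0.        ,  0.        ,  0.        ,  0.        ]), 'eye': array([ 377.31849114,   43.81502072, 1008.59896899]), 'attitude': array([ 0.14452289, -0.13759191, -1.57541547])}
{'time': 0.1, 'joint_positions': array([ 1.2021816 ,  0.38376848,  0.04382182,  1.59945596, -0.01789288,
        1.16119085, -0.04990415]), 'dq': array([-0.00218052, -0.00325274,  0.00087516, -0.00472736, -0.00068248,
        0.00182138, -0.00061026]), 'effort': array([ 2.68591779e-03, -4.34726501e+01,  1.02938991e+00, -2.50453573e+01,
        1.08873029e-02,  5.43693110e-03, -6.16219907e-06]), 'ee_pos': array([ 173.65689449, -625.46759603,  229.98461324]), 'orientation': array([-3.11045079e+00, -4.23916285e-01,  7.15269208e-04]), 'force': array([-0.68432662, -0.49950077,  0.15915884]), 'wrist_torque': array([-0.0544974 , -0.06146175,  0.01790932]), 'grasp_force': 0.0, 'width': 0.9955612403776335}
```

View pics/scene0.png

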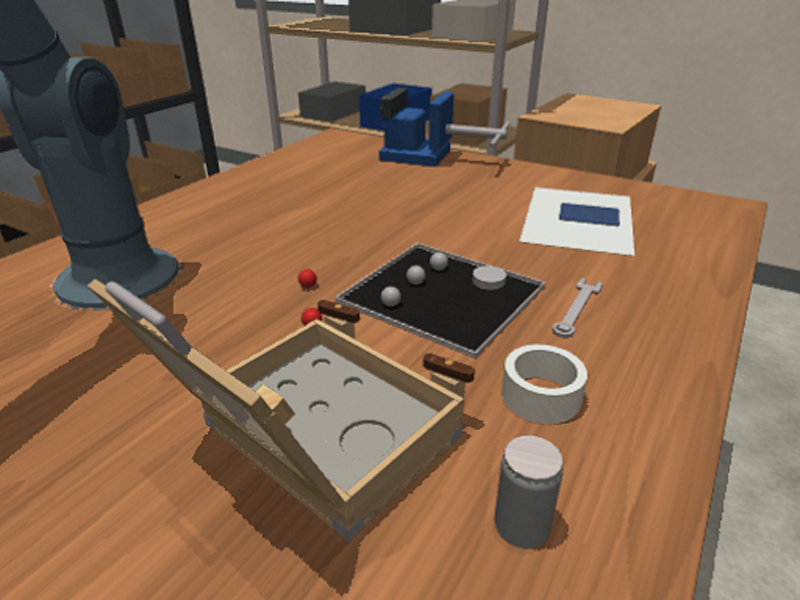

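View pics/top0.png

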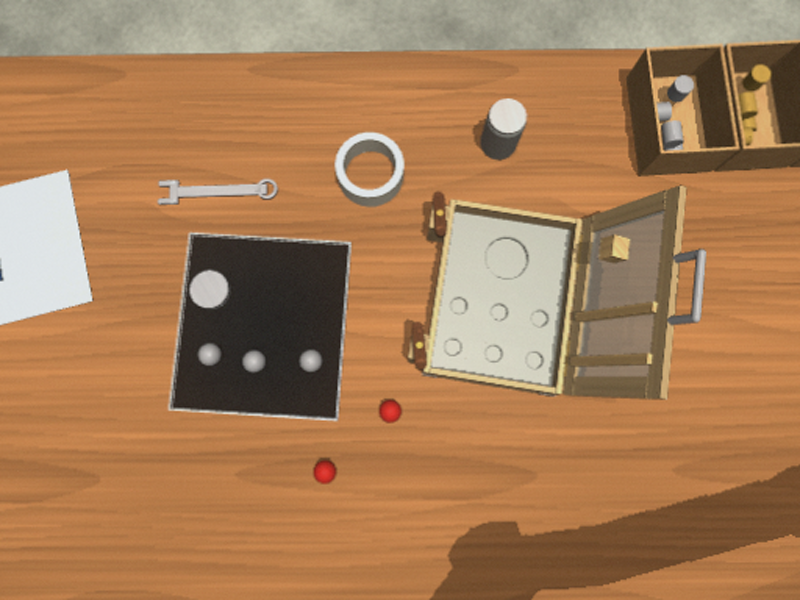

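Top view: steel balls at (209,354), (254,361) and (311,360) and the blank at (209,289), all on the tray. The two red balls at (390,411) and (325,471) are off it on the bench; they are red look-alikes, so I'll leave them. The grey balls fit the description. I'll confirm in a crop and fit the poses.

```bash
cat > h.py <<'E'
from bench import manip
import cv2,numpy as np
from scipy.optimize import least_squares
from scipy.spatial.transform import Rotation as R
F=np.diag([1,-1,-1.])
class Cam:
    def __init__(s,n):
        c=manip.capture(n); s.img=c["img"]; f=192/np.tan(np.radians(c["vertical_fov"]/2))
        s.K=np.array([[f,0,c["cx"]],[0,f,c["cy"]],[0,0,1]]); s.d=c["dist_coeffs"]; s.eye=c["eye"]
        s.Rw=R.from_rotvec(c["attitude"]).as_matrix()@F   # cv cam -> world
    def proj(s,P):
        P=np.atleast_2d(P).astype(float); r=cv2.Rodrigues(s.Rw.T)[0]
        return cv2.projectPoints(P,r,-s.Rw.T@s.eye,s.K,s.d)[0][:,0]
    def at_z(s,uv,z):
        n=cv2.undistortPoints(np.float64(uv).reshape(-1,1,2),s.K,s.d)[:,0]
        v=np.c_[n,np.ones(len(n))]@s.Rw.T
        return s.eye+v*((z-s.eye[2])/v[:,2])[:,None]
def Tcase(p,P):  # case->world
    P=np.atleast_2d(P).astype(float); c,s=np.cos(p[2]),np.sin(p[2])
    return np.c_[P[:,:2]@np.array([[c,s],[-s,c]])+p[:2],P[:,2]]
DIM=np.array([[-80,-58],[-80,0],[-80,58],[-20,-58],[-20,0],[-20,58],[60,0]],float)
def greyblobs(cam,mask,amin=30):
    g=cam.img.astype(int); m=((g.min(2)>75)&(g.max(2)-g.min(2)<40)&mask).astype(np.uint8)
    n,l,st,ce=cv2.connectedComponentsWithStats(m)
    return [(ce[i],st[i]) for i in range(1,n) if st[i,4]>amin]
def tray_mask(cam,tray,m=6):
    c,s=np.cos(tray[2]),np.sin(tray[2]); q=np.array([[-1,-1],[1,-1],[1,1],[-1,1]])*[130-m,120-m]
    w=Tcase(tray,np.c_[q,np.full(4,2)]); k=np.zeros((384,512),np.uint8)
    cv2.fillPoly(k,[np.int32(cam.proj(w).round())],1); return k>0
E
cat > m1.py <<'E'
from h import *
s=.64
T=Cam("top"); S=Cam("scene")
uvT=np.array([[535,360],[493,353],[453,347],[540,318],[499,312],[459,305],[507,258]])*s
uvS={1:None}
w=T.at_z(uvT,26)
f=lambda p:(Tcase(p,np.c_[DIM,np.full(7,26)])-w)[:,:2].ravel()
r=least_squares(f,[w[:,0].mean(),w[:,1].mean(),0]); p=r.x; print("case",p,"res",np.abs(r.fun).max())
# tray from corners (rim z=10)
tc=T.at_z(np.array([[190,234],[350,242],[338,419],[171,410]])*s,10)
q=np.array([[130,120],[130,-120],[-130,-120],[-130,120]])
r=least_squares(lambda p:(Tcase(p,np.c_[q,np.full(4,10)])-tc)[:,:2].ravel(),[*tc[:,:2].mean(0),0]); t=r.x
print("tray",t,np.abs(r.fun).max())
np.savez("pose.npz",case=p,tray=t)
for c in(T,S):
    for ce,st in greyblobs(c,tray_mask(c,t)): print(ce.round(1),st, c.at_z([ce],18)[0].round(1))
def ov(c,x0,x1,y0,y1,k):
    im=cv2.resize(c.img[y0:y1,x0:x1,::-1],None,fx=k,fy=k,interpolation=cv2.INTER_CUBIC)
    def pl(P,col,close=True):
        u=((c.proj(P)-[x0,y0]+.5)*k); cv2.polylines(im,[np.int32(u)],close,col,1)
    a=np.linspace(0,2*np.pi,40)
    for i,d in enumerate(DIM):
        rr=11.5 if i<6 else 30.5
        pl(Tcase(p,np.c_[d+rr*np.c_[np.cos(a),np.sin(a)],np.full(40,26)]),(0,0,255))
    pl(Tcase(p,[[-124,-94,60],[124,-94,60],[124,94,60],[-124,94,60]]),(255,0,255))
    pl(Tcase(t,np.c_[q,np.full(4,10)]),(0,255,0))
    for b in(-92,92): pl(Tcase(p,[[b-8,106,86.5],[b+8,106,86.5]]),(255,255,0),False); pl(Tcase(p,[[b,98,86.5],[b,114,86.5]]),(255,255,0),False)
    return im
a=ov(T,100,460,110,280,2.2); b=ov(S,120,360,145,350,1.64)
cv2.imwrite("pics/ov1.png",a); cv2.imwrite("pics/ov2.png",ov(S,125,355,150,325,3.4))
print(a.shape)
E
python3 m1.py
```

```text
case [ 5.48567694e+02 -1.05962007e+02 -1.70949598e-01] res 0.8252828993753099
tray [ 5.16338873e+02  2.37558721e+02 -6.20770634e-02] 1.6755952912655516
[133.3 184.6] [121 172  26  25 499] [568.2 315.3  18. ]
[216.5 241.3] [215 214   4  53  63] [439.1 126.7  18. ]
[133.4 226.4] [127 220  14  14 161] [473.7 311.5  18. ]
[161.9 230.8] [155 224  15  14 163] [463.4 247.9  18. ]
[198.4 230.5] [192 224  14  14 163] [463.4 166.9  18. ]
[279.9 166.1] [275 162  11   8  66] [470.4 311.3  18. ]
[265.6 174.2] [260 170  12   9  87] [458.7 251.6  18. ]
[311.6 177.7] [302 171  22  14 187] [571.7 296.9  18. ]
[249.5 187.8] [244 183  12  10 100] [458.7 170.7  18. ]
[275.1 208. ] [217 183 129  44 250] [556.7 125.4  18. ]
(374, 792, 3)
```

View pics/ov1.png

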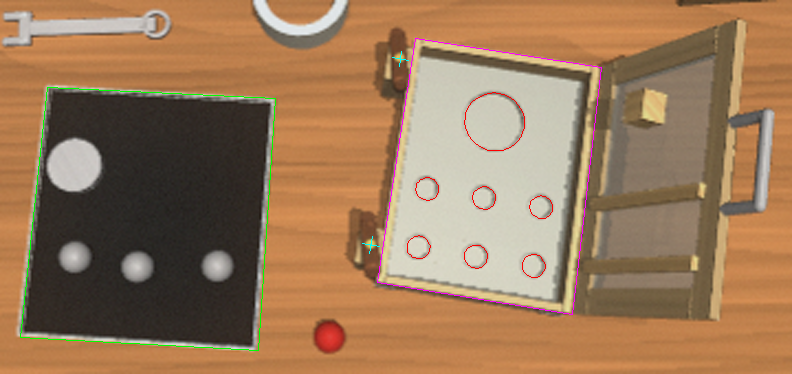

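View pics/ov2.png

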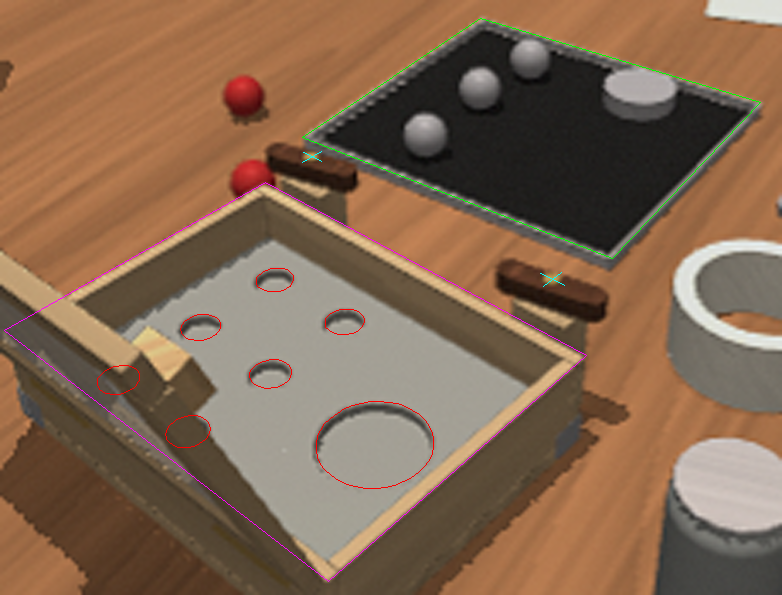

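The overlay fits: dimples, pocket, rim and tray all line up in both views. The crops show exactly three grey steel balls on the tray; the red ones are elsewhere, so they stay put. Plan: balls into dimples 6, 5 and 2, with the gripper turned to close along x.

```bash
cat > go.py <<'E'
import sys,numpy as np
from bench import manip
from scipy.spatial.transform import Rotation as R
# args: x,y,z,yawdeg ... (world targets, tool vertical) -> delta rows
s=manip.get_state(); p=s["ee_pos"]; r=R.from_rotvec(s["orientation"])
print("t %.2f"%s["time"],p.round(1),"yaw %.1f"%np.degrees(np.arctan2(*r.as_matrix()[1::-1,0])),"w %.3f gf %.1f"%(s["width"],s["grasp_force"]),"F",s["force"].round(1),"j7 %.2f"%s["joint_positions"][6])
pp,pr=p,r
for a in sys.argv[1:]:
    x,y,z,w=map(float,a.split(","))
    t=R.from_euler("z",w,degrees=True)*R.from_euler("x",180,degrees=True)
    d=r.inv().apply(np.array([x,y,z])-p)/250; v=(r.inv()*t).as_rotvec()/np.pi
    n=max(np.linalg.norm(np.array([x,y,z])-pp)/41.7,np.degrees((pr.inv()*t).magnitude())/7.16)
    print(a,"rows %.1f"%n,", ".join("%.3f"%q for q in [*d,*v])); pp,pr=np.array([x,y,z]),t
E
python3 go.py 330,-420,380,40 430,-200,380,90
python3 - <<'E'
import numpy as np
from h import *
p=np.load("pose.npz")["case"]
print(Tcase(p,np.c_[DIM,np.full(7,37)]).round(1)); print(Tcase(p,[[-92,106,0],[92,106,0]]).round(1))
T=Cam("top"); print(T.at_z(np.array([[390,411],[325,471]])*.64,16).round())
E
```

```text
t 0.20 [ 173.7 -625.8  230.4] yaw 15.5 w 1.002 gf 0.0 F [ 0.3 -0.5  0.3] j7 -0.05
330,-420,380,40 rows 7.2 0.823, -0.627, -0.598, -0.001, -0.000, -0.136
430,-200,380,90 rows 7.0 1.443, -1.368, -0.596, -0.000, -0.000, -0.414
[[ 459.9 -149.5   37. ]
 [ 469.7  -92.4   37. ]
 [ 479.6  -35.2   37. ]
 [ 519.  -159.7   37. ]
 [ 528.9 -102.6   37. ]
 [ 538.7  -45.4   37. ]
 [ 607.7 -116.2   37. ]]
[[475.9  14.1   0. ]
 [657.3 -17.2   0. ]]
[[391.  54.  16.]
 [310. 145.  16.]]
```

move_arm --pt "0.82 -0.63 -0.6 0 0 -0.136" --pt "0.82 -0.63 -0.6 0 0 -0.136" --pt "0.82 -0.63 -0.6 0 0 -0.136" --pt "0.82 -0.63 -0.6 0 0 -0.136" --pt "0.82 -0.63 -0.6 0 0 -0.136" --pt "0.82 -0.63 -0.6 0 0 -0.136" --pt "0.82 -0.63 -0.6 0 0 -0.136" --pt "0.82 -0.63 -0.6 0 0 -0.136" --claw 0.65

```text
time: 0.92
ee_pos: [336.8, -414.1, 386.4]
orientation: [2.94, 1.09, 0.011]
force: [1.6, 0.5, 0.5]
width: 0.65
grasp_force: 0.0
```

```bash
python3 go.py 430,-200,380,85
```

```text
t 0.92 [ 336.8 -414.1  386.4] yaw 40.7 w 0.650 gf 0.0 F [1.6 0.5 0.5] j7 -0.06
430,-200,380,85 rows 6.2 0.841, -0.406, 0.026, 0.003, -0.000, -0.246
```

move_arm --pt "0.84 -0.4 0 0 0 -0.25" --pt "0.84 -0.4 0 0 0 -0.25" --pt "0.84 -0.4 0 0 0 -0.25" --pt "0.84 -0.4 0 0 0 -0.25" --pt "0.84 -0.4 0 0 0 -0.25" --pt "0.84 -0.4 0 0 0 -0.25" --pt "0.84 -0.4 0 0 0 -0.25" --pt "0.84 -0.4 0 0 0 -0.25"

```text
time: 1.58
ee_pos: [426.7, -205.8, 381.4]
orientation: [2.309, 2.129, -0.0]
force: [0.5, -0.8, -0.0]
width: 0.651
grasp_force: 0.0
```

```bash
python3 go.py 460,25,300,90 463,167,120,90
```

```text
t 1.58 [ 426.7 -205.8  381.4] yaw 85.3 w 0.651 gf 0.0 F [ 0.5 -0.8 -0. ] j7 0.30
460,25,300,90 rows 5.9 0.931, 0.057, 0.325, 0.000, 0.000, -0.026
463,167,120,90 rows 5.5 1.499, 0.023, 1.045, 0.000, 0.000, -0.026
```

move_arm --pt "0.93 0.06 0.32 0 0 -0.026" --pt "0.93 0.06 0.32 0 0 -0.026" --pt "0.93 0.06 0.32 0 0 -0.026" --pt "0.93 0.06 0.32 0 0 -0.026" --pt "0.93 0.06 0.32 0 0 -0.026" --pt "0.93 0.06 0.32 0 0 -0.026" --pt "0.93 0.06 0.32 0 0 -0.026" --pt "0.93 0.06 0.32 0 0 -0.026"

```text
time: 2.25
ee_pos: [460.6, 23.2, 300.5]
orientation: [-2.224, -2.217, 0.002]
force: [0.4, -0.3, -0.4]
width: 0.65
grasp_force: 0.0
```

```bash
python3 go.py 463,167,80,90
```

```text
t 2.25 [460.6  23.2 300.5] yaw 89.8 w 0.650 gf 0.0 F [ 0.4 -0.3 -0.4] j7 -0.13
463,167,80,90 rows 6.3 0.575, 0.009, 0.882, -0.001, 0.000, -0.001
```

move_arm --pt "0.575 0.01 0.88 0 0 0" --pt "0.575 0.01 0.88 0 0 0" --pt "0.575 0.01 0.88 0 0 0" --pt "0.575 0.01 0.88 0 0 0" --pt "0.575 0.01 0.88 0 0 0" --pt "0.575 0.01 0.88 0 0 0" --pt "0.575 0.01 0.88 0 0 0" --pt "0.575 0.01 0.88 0 0 0"

```text
time: 2.92
ee_pos: [462.3, 164.5, 77.7]
orientation: [-2.226, -2.211, 0.009]
force: [0.2, -0.5, 0.6]
width: 0.65
grasp_force: 0.0
```

```bash
python3 go.py 463.4,167,40,90 463.4,167,7,90; python3 - <<'E'
from h import *
S=Cam("scene"); cv2.imwrite("pics/a1.png",cv2.resize(S.img[120:260,190:390,::-1],None,fx=4,fy=4))
t=np.load("pose.npz")["tray"]
for n,c in (("s",S),("t",Cam("top"))):
    for ce,st in greyblobs(c,tray_mask(c,t)): print(n,ce.round(1),st, c.at_z([ce],18)[0].round(1))
E
```

```text
t 2.92 [462.3 164.5  77.7] yaw 89.6 w 0.650 gf 0.0 F [ 0.2 -0.5  0.6] j7 -0.72
463.4,167,40,90 rows 0.9 0.010, 0.005, 0.151, -0.002, 0.000, -0.002
463.4,167,7,90 rows 0.8 0.010, 0.006, 0.283, -0.002, 0.000, -0.002
s [279.9 166.3] [275 162  11   9  69] [470.8 310.4  18. ]
s [265.5 174.4] [260 170  12  10  93] [459.3 250.4  18. ]
s [311.9 178. ] [302 171  22  14 205] [573.1 295.8  18. ]
s [277.  208.8] [217 183 129  44 248] [562.  124.9  18. ]
s [249.8 188.4] [245 184  11  10  89] [461.  168.5  18. ]
t [168.8 216.7] [ 121  166   96  101 4979] [494.7 233.2  18. ]
t [131.3 228.1] [127 222  11  12  87] [469.8 316.   18. ]
```

View pics/a1.png

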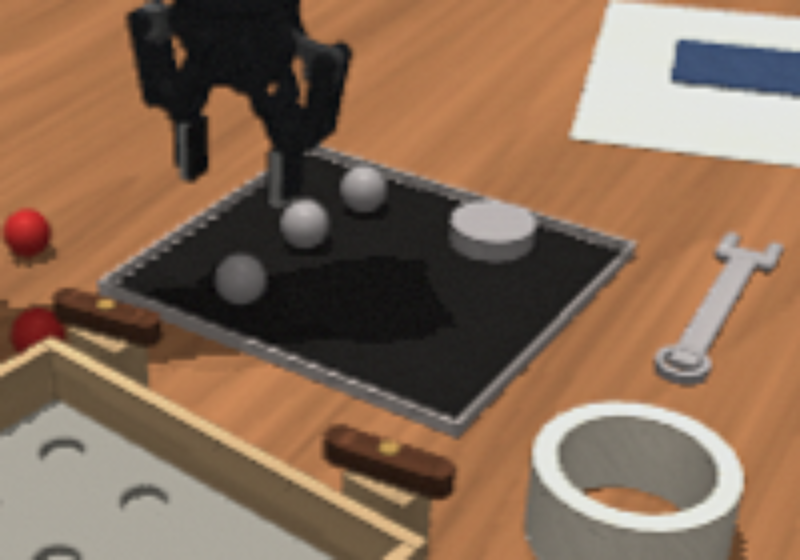

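The crop shows the open gripper hanging over the nearest ball at crop pixel (240,278), aligned; nothing has moved. I'll descend and grip.

move_arm --pt "0.01 0.005 0.15 0 0 0" --pt "0.01 0.005 0.15 0 0 0" --pt "0.01 0.005 0.22 0 0 0" --pt "0.01 0.005 0.28 0 0 0" --pt "0.01 0.005 0.28 0 0 0" --pt "0.01 0.005 0.28 0 0 0"

```text
time: 3.52
ee_pos: [467.0, 166.6, 12.6]
orientation: [2.23, 2.21, 0.0]
force: [-0.0, -0.3, 0.2]
width: 0.648
grasp_force: 0.0
```

move_arm --pt "0 0 0 0 0 0" --pt "0 0 0 0 0 0" --pt "0 0 0 0 0 0" --pt "0 0 0 0 0 0" --pt "0 0 0 0 0 0" --pt "0 0 0 0 0 0" --pt "0 0 0 0 0 0" --claw 0.2

```text
time: 4.1
ee_pos: [467.3, 168.3, 13.3]
orientation: [2.226, 2.213, 0.003]
force: [-0.9, -1.5, 6.6]
width: 0.331
grasp_force: 58.7
```

```bash
python3 go.py 470,167,130,90 530,-45,110,80 538.7,-45.4,70,80
```

```text
t 4.10 [467.3 168.3  13.3] yaw 89.7 w 0.331 gf 58.7 F [-0.9 -1.5  6.6] j7 -0.82
470,167,130,90 rows 2.8 -0.006, 0.012, -0.467, 0.001, 0.000, -0.002
530,-45,110,80 rows 5.3 -0.852, 0.257, -0.386, 0.001, 0.000, 0.054
538.7,-45.4,70,80 rows 1.0 -0.853, 0.291, -0.225, 0.001, 0.000, 0.054
```

Width 0.331 and the upward force suggest the pads grip above the equator, so I'll reopen and go lower.

move_arm --pt "0 0 0 0 0 0" --pt "0 0 0 0 0 0" --pt "0 0 0.02 0 0 0" --pt "0 0 0.034 0 0 0" --pt "0 0 0.034 0 0 0" --pt "0 0 0.034 0 0 0" --pt "0 0 0.034 0 0 0" --claw 0.6

```text
time: 4.68
ee_pos: [465.4, 168.4, 2.5]
orientation: [-2.227, -2.215, 0.001]
force: [0.4, -0.4, 0.4]
width: 0.602
grasp_force: 0.0
```

```bash
python3 go.py 467,167,4,90; python3 - <<'E'
from h import *
S=Cam("scene"); cv2.imwrite("pics/a2.png",cv2.resize(S.img[140:230,200:320,::-1],None,fx=6,fy=6))
E
```

```text
t 4.68 [465.4 168.4   2.5] yaw 89.7 w 0.602 gf 0.0 F [ 0.4 -0.4  0.4] j7 -0.84
467,167,4,90 rows 0.1 -0.006, 0.007, -0.006, -0.000, 0.000, -0.002
```

View pics/a2.png

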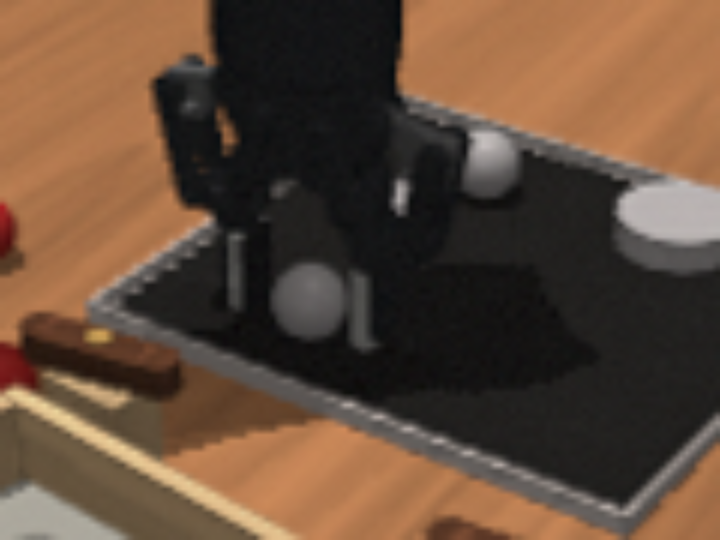

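The crop shows the ball at (310,300) between the finger tips at (240,300) and (362,340), which reach well below its middle. I'll raise 4 mm and close.

move_arm --pt "0 0 -0.014 0 0 0" --pt "0 0 -0.014 0 0 0" --pt "0 0 -0.014 0 0 0" --pt "0 0 -0.014 0 0 0" --pt "0 0 -0.014 0 0 0" --pt "0 0 -0.014 0 0 0" --pt "0 0 -0.014 0 0 0" --pt "0 0 -0.014 0 0 0" --claw 0.2

```text
time: 5.4
ee_pos: [466.7, 168.9, 7.1]
orientation: [2.227, 2.215, 0.003]
force: [-0.4, 0.2, 5.6]
width: 0.338
grasp_force: 58.9
```

```bash
python3 go.py 470,167,130,90 530,-45,110,80
```

```text
t 5.40 [466.7 168.9   7.1] yaw 89.7 w 0.338 gf 58.9 F [-0.4  0.2  5.6] j7 -0.83
470,167,130,90 rows 2.9 -0.007, 0.014, -0.492, 0.001, -0.000, -0.002
530,-45,110,80 rows 5.3 -0.854, 0.259, -0.412, 0.001, -0.000, 0.054
```

move_arm --pt "0 0 -0.2 0 0 0" --pt "0 0.01 -0.5 0 0 0" --pt "0 0.01 -0.5 0 0 0" --pt "0 0.01 -0.5 0 0 0"

```text
time: 5.73
ee_pos: [473.7, 171.2, 138.4]
orientation: [2.223, 2.21, 0.02]
force: [0.5, 1.4, -0.4]
width: 0.337
grasp_force: 59.9
```

move_arm --pt "-0.85 0.27 0 0 0 0.054" --pt "-0.85 0.27 0 0 0 0.054" --pt "-0.85 0.27 0 0 0 0.054" --pt "-0.85 0.27 0 0 0 0.054" --pt "-0.85 0.27 0 0 0 0.054" --pt "-0.85 0.27 0 0 0 0.054" --pt "-0.85 0.27 0 0 0 0.054" --pt "-0.85 0.27 0 0 0 0.054"

```text
time: 6.4
ee_pos: [533.6, -46.0, 130.1]
orientation: [-2.41, -2.013, 0.002]
force: [0.0, 0.9, -0.9]
width: 0.339
grasp_force: 59.8
```

```bash
python3 go.py 538.7,-45.4,45,80.2 538.7,-45.4,28,80.2
```

```text
t 6.40 [533.6 -46.  130.1] yaw 79.7 w 0.339 gf 59.8 F [ 0.   0.9 -0.9] j7 -0.38
538.7,-45.4,45,80.2 rows 2.0 0.006, 0.020, 0.340, -0.001, -0.000, -0.003
538.7,-45.4,28,80.2 rows 0.4 0.006, 0.021, 0.408, -0.001, -0.000, -0.003
```

move_arm --pt "0.013 0.02 0.34 0 0 -0.003" --pt "0.013 0.02 0.34 0 0 -0.003" --pt "0.013 0.02 0.34 0 0 -0.003" --pt "0.013 0.02 0.34 0 0 -0.003" --pt "0.013 0.02 0.34 0 0 -0.003" --pt "0.013 0.02 0.34 0 0 -0.003"

```text
time: 6.9
ee_pos: [542.1, -41.1, 48.9]
orientation: [2.394, 2.03, 0.006]
force: [-0.0, -0.9, -0.8]
width: 0.337
grasp_force: 59.8
```

```bash
python3 go.py 539,-43.4,27.5,80.2
```

```text
t 6.90 [542.1 -41.1  48.9] yaw 80.6 w 0.337 gf 59.8 F [-0.  -0.9 -0.8] j7 -0.46
539,-43.4,27.5,80.2 rows 0.5 -0.011, -0.011, 0.086, 0.002, -0.000, 0.002
```

move_arm --pt "-0.011 -0.011 0.04 0 0 0" --pt "-0.011 -0.011 0.086 0 0 0" --pt "-0.011 -0.011 0.086 0 0 0" --pt "-0.011 -0.011 0.086 0 0 0" --pt "-0.011 -0.011 0.086 0 0 0"

```text
time: 7.32
ee_pos: [539.0, -44.7, 26.0]
orientation: [2.396, 2.027, 0.005]
force: [1.5, 0.1, 3.6]
width: 0.339
grasp_force: 63.8
```

```bash
python3 go.py 539,-43.4,27.5,80.2
```

```text
t 7.32 [539.  -44.7  26. ] yaw 80.5 w 0.339 gf 63.8 F [1.5 0.1 3.6] j7 -0.48
539,-43.4,27.5,80.2 rows 0.1 0.005, -0.001, -0.006, 0.001, -0.000, 0.002
```

move_arm --pt "0 0 0 0 0 0" --pt "0 0 0 0 0 0" --pt "0 0 0 0 0 0" --pt "0 0 0 0 0 0" --claw 0.52

```text
time: 7.65
ee_pos: [535.7, -44.5, 24.2]
orientation: [-2.397, -2.029, 0.002]
force: [0.8, -0.1, -0.6]
width: 0.52
grasp_force: 0.0
```

move_arm --pt "0 0 -0.1 0 0 0" --pt "0 0 -0.25 0 0 0" --pt "0 0 -0.41 0 0 0" --pt "0 0 -0.41 0 0 0" --pt "0 0 -0.41 0 0 0"

```text
time: 8.07
ee_pos: [539.1, -44.4, 130.1]
orientation: [2.394, 2.027, 0.006]
force: [-0.8, -0.1, -0.1]
width: 0.518
grasp_force: 0.0
```

```bash
cat > look.py <<'E'
from h import *
import sys
z=np.load("pose.npz"); p=z["case"]; t=z["tray"]
S=Cam("scene"); T=Cam("top")
for n,c in (("s",S),("t",T)):
    for ce,st in greyblobs(c,tray_mask(c,t)):
        if st[4]<700: print(n,ce.round(1),st[2:],c.at_z([ce],18)[0].round(1))
print("expected dimple px scene",[tuple(x) for x in S.proj(Tcase(p,np.c_[DIM,np.full(7,37)])).round(0).tolist()])
if len(sys.argv)>1:
    x0,x1,y0,y1,k=map(float,sys.argv[3:8]); c=S if sys.argv[2]=="s" else T
    im=cv2.resize(c.img[int(y0):int(y1),int(x0):int(x1),::-1],None,fx=k,fy=k,interpolation=cv2.INTER_CUBIC)
    a=np.linspace(0,2*np.pi,40)
    if c is S or 1:
      for d in DIM[:6]:
        P=Tcase(p,[[*d,37]])[0]; u=(c.proj(P)[0]-[x0,y0]+.5)*k; f=c.K[0,0]/np.linalg.norm(P-c.eye)
        cv2.circle(im,tuple(int(q) for q in u),int(16*f*k),(0,0,255),1)
    cv2.imwrite("pics/"+sys.argv[1],im)
E
python3 look.py b1.png s 120 320 150 290 4; python3 go.py 500,-30,140,85 470,110,140,90 463.4,247.9,100,90
```

```text
s [280.1 166.4] [12  9 74] [471.8 309.8  18. ]
s [265.6 174.6] [12 10 97] [460.1 249.7  18. ]
s [312.  178.1] [ 22  14 212] [573.4 295.4  18. ]
s [285.6 211.1] [106  44 218] [583.1 126.5  18. ]
t [133.3 184.7] [ 26  26 515] [568.  315.3  18. ]
t [216.9 234. ] [ 5 68 86] [455.1 125.8  18. ]
t [133.4 226.4] [ 15  14 170] [473.6 311.5  18. ]
t [162.  230.7] [ 15  14 171] [463.5 247.5  18. ]
expected dimple px scene [(159.0, 257.0), (183.0, 241.0), (205.0, 228.0), (179.0, 272.0), (204.0, 255.0), (226.0, 240.0), (235.0, 275.0)]
t 8.17 [535.9 -44.6 126.6] yaw 80.5 w 0.518 gf 0.0 F [-0.3 -0.4  0.7] j7 -0.38
500,-30,140,85 rows 1.0 0.034, -0.151, -0.053, -0.000, 0.000, -0.025
470,110,140,90 rows 3.4 0.566, -0.362, -0.053, -0.000, 0.000, -0.053
463.4,247.9,100,90 rows 3.4 1.106, -0.479, 0.107, -0.000, 0.000, -0.053
```

View pics/b1.png

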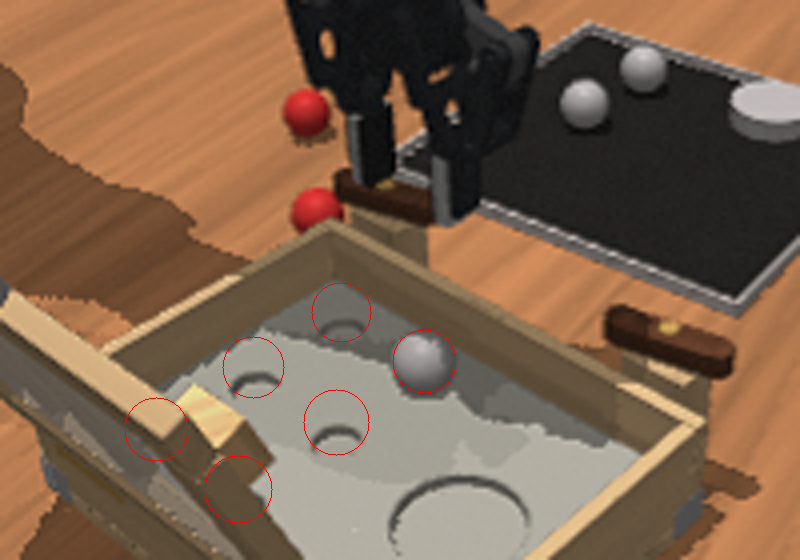

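Ball seated in dimple 6, at crop pixel (424,362) inside its predicted circle. On to the next ball.

move_arm --pt "0.57 -0.36 -0.05 0 0 -0.053" --pt "0.57 -0.36 -0.05 0 0 -0.053" --pt "0.57 -0.36 -0.05 0 0 -0.053" --pt "0.57 -0.36 -0.05 0 0 -0.053" --pt "0.57 -0.36 -0.05 0 0 -0.053" --pt "0.57 -0.36 -0.05 0 0 -0.053" --claw 0.6

```text
time: 8.67
ee_pos: [468.6, 114.2, 138.4]
orientation: [-2.21, -2.229, 0.003]
force: [0.3, -0.3, -0.1]
width: 0.597
grasp_force: 0.0
```

move_arm --pt "0.55 -0.02 0.1 0 0 0" --pt "0.55 -0.02 0.2 0 0 0" --pt "0.55 -0.02 0.3 0 0 0" --pt "0.55 -0.02 0.36 0 0 0" --pt "0.55 -0.02 0.36 0 0 0" --pt "0.55 -0.02 0.36 0 0 0" --pt "0.55 -0.02 0.36 0 0 0" --pt "0.55 -0.02 0.36 0 0 0"

```text
time: 9.33
ee_pos: [468.0, 246.1, 50.1]
orientation: [2.223, 2.217, -0.0]
force: [0.7, 0.2, 1.0]
width: 0.601
grasp_force: 0.0
```

```bash
python3 go.py 463.4,247.5,6.5,90
```

```text
t 9.33 [468.  246.1  50.1] yaw 89.8 w 0.601 gf 0.0 F [0.7 0.2 1. ] j7 -0.93
463.4,247.5,6.5,90 rows 1.1 0.006, -0.019, 0.175, 0.000, 0.000, -0.001
```

move_arm --pt "0.006 -0.019 0 0 0 0" --pt "0.006 -0.019 0.08 0 0 0" --pt "0.006 -0.019 0.175 0 0 0" --pt "0.006 -0.019 0.175 0 0 0" --pt "0.006 -0.019 0.175 0 0 0" --pt "0.006 -0.019 0.175 0 0 0" --pt "0.006 -0.019 0.175 0 0 0"

```text
time: 9.92
ee_pos: [463.1, 250.4, 7.8]
orientation: [2.221, 2.221, 0.005]
force: [-0.9, 0.7, -0.4]
width: 0.6
grasp_force: 0.0
```

```bash
python3 go.py 463.4,247.5,6.5,90
```

```text
t 9.92 [463.1 250.4   7.8] yaw 90.0 w 0.600 gf 0.0 F [-0.9  0.7 -0.4] j7 -0.99
463.4,247.5,6.5,90 rows 0.1 -0.011, 0.001, 0.005, 0.001, -0.000, -0.000
```

move_arm --pt "-0.007 0 0.003 0 0 0" --pt "-0.007 0 0.003 0 0 0" --pt "-0.007 0 0.003 0 0 0" --pt "-0.007 0 0.003 0 0 0" --pt "-0.007 0 0.003 0 0 0" --pt "-0.007 0 0.003 0 0 0" --pt "-0.007 0 0.003 0 0 0" --pt "-0.007 0 0.003 0 0 0" --claw 0.2

```text
time: 10.58
ee_pos: [462.1, 248.4, 6.6]
orientation: [2.22, 2.221, 0.0]
force: [-1.4, -0.4, 6.5]
width: 0.338
grasp_force: 58.6
```

move_arm --pt "0 0 -0.2 0 0 0" --pt "0 0 -0.5 0 0 0" --pt "0 0 -0.5 0 0 0" --pt "0 0 -0.5 0 0 0" --pt "0 0 -0.5 0 0 0"

```text
time: 11.0
ee_pos: [464.0, 249.6, 133.5]
orientation: [2.219, 2.22, 0.01]
force: [0.8, -0.3, -2.1]
width: 0.34
grasp_force: 59.9
```

```bash
python3 go.py 490,70,135,85 528.9,-102.6,120,80.2
```

```text
t 11.00 [464.  249.6 133.5] yaw 90.0 w 0.340 gf 59.9 F [ 0.8 -0.3 -2.1] j7 -0.84
490,70,135,85 rows 4.4 -0.718, 0.104, -0.007, 0.002, -0.001, 0.028
528.9,-102.6,120,80.2 rows 4.3 -1.409, 0.259, 0.052, 0.002, -0.001, 0.055
```

move_arm --pt "-0.72 0.1 0 0 0 0.028" --pt "-0.72 0.1 0 0 0 0.028" --pt "-0.72 0.1 0 0 0 0.028" --pt "-0.72 0.1 0 0 0 0.028" --pt "-0.72 0.1 0 0 0 0.028" --pt "-0.72 0.1 0 0 0 0.028" --pt "-0.72 0.1 0 0 0 0.028"

```text
time: 11.58
ee_pos: [485.3, 66.3, 128.5]
orientation: [-2.319, -2.116, 0.005]
force: [-0.2, 0.6, -1.6]
width: 0.339
grasp_force: 59.8
```

```bash
python3 go.py 529,-101.6,120,80.2 529,-101.6,55,80.2
```

```text
t 11.58 [485.3  66.3 128.5] yaw 84.8 w 0.339 gf 59.8 F [-0.2  0.6 -1.6] j7 -0.52
529,-101.6,120,80.2 rows 4.2 -0.653, 0.235, 0.034, -0.001, 0.000, 0.025
529,-101.6,55,80.2 rows 1.6 -0.653, 0.236, 0.294, -0.001, 0.000, 0.025
```

move_arm --pt "-0.653 0.235 0 0 0 0.025" --pt "-0.653 0.235 0 0 0 0.025" --pt "-0.653 0.235 0 0 0 0.025" --pt "-0.653 0.235 0 0 0 0.025" --pt "-0.653 0.235 0.1 0 0 0.025" --pt "-0.653 0.235 0.25 0 0 0.025" --pt "-0.653 0.235 0.294 0 0 0.025" --pt "-0.653 0.235 0.294 0 0 0.025"

```text
time: 12.25
ee_pos: [526.5, -96.4, 52.4]
orientation: [-2.387, -2.028, 0.009]
force: [-0.9, 0.4, -0.8]
width: 0.339
grasp_force: 59.4
```

move_arm --pt "0 0 0 0 0 0" --pt "0 0 0 0 0 0" --pt "0 0 0 0 0 0"

```text
time: 12.5
ee_pos: [532.9, -98.2, 58.7]
orientation: [2.393, 2.031, 0.004]
force: [-0.4, 0.2, -1.1]
width: 0.336
grasp_force: 59.4
```

```bash
python3 go.py 529,-101.6,27,80.2
```

```text
t 12.50 [532.9 -98.2  58.7] yaw 80.6 w 0.336 gf 59.4 F [-0.4  0.2 -1.1] j7 -0.34
529,-101.6,27,80.2 rows 0.8 -0.016, -0.014, 0.127, 0.001, -0.000, 0.002
```

move_arm --pt "-0.01 -0.01 0.06 0 0 0" --pt "-0.01 -0.01 0.06 0 0 0" --pt "-0.01 -0.01 0.06 0 0 0" --pt "-0.01 -0.01 0.06 0 0 0"

```text
time: 12.83
ee_pos: [529.0, -101.4, 42.9]
orientation: [2.396, 2.029, 0.002]
force: [0.0, -0.8, -1.1]
width: 0.336
grasp_force: 59.5
```

```bash
python3 - <<'E'
from bench import manip
for i in range(10):
    s=manip.get_state(); print("%.2f"%s["time"],s["ee_pos"].round(1)); manip.capture("scene")
E
python3 go.py 529,-101.6,27,80.2
```

```text
12.83 [ 529.  -101.4   42.9]
12.88 [ 529.2 -101.4   42.9]
12.93 [ 529.2 -101.5   42.9]
12.98 [ 529.1 -101.5   42.7]
13.03 [ 528.9 -101.5   42.5]
13.08 [ 528.8 -101.5   42.3]
13.13 [ 528.6 -101.5   42.2]
13.18 [ 528.5 -101.5   42.1]
13.23 [ 528.4 -101.5   42. ]
13.28 [ 528.3 -101.6   41.9]
t 13.33 [ 528.3 -101.6   41.8] yaw 80.5 w 0.337 gf 59.5 F [-0.3 -0.2 -0.9] j7 -0.35
529,-101.6,27,80.2 rows 0.4 0.000, 0.003, 0.059, 0.000, -0.000, 0.002
```

move_arm --pt "0 0.003 0.02 0 0 0" --pt "0 0.003 0.04 0 0 0" --pt "0 0.003 0.06 0 0 0" --pt "0 0.003 0.06 0 0 0" --pt "0 0.003 0.06 0 0 0" --pt "0 0.003 0.06 0 0 0" --pt "0 0.003 0.06 0 0 0"

```text
time: 13.92
ee_pos: [528.8, -101.5, 26.5]
orientation: [-2.397, -2.03, 0.0]
force: [-0.2, -0.2, -0.9]
width: 0.338
grasp_force: 59.9
```

move_arm --pt "0 0 0 0 0 0" --pt "0 0 0 0 0 0" --pt "0 0 0 0 0 0" --pt "0 0 0 0 0 0" --claw 0.52

```text
time: 14.25
ee_pos: [529.1, -101.8, 26.9]
orientation: [2.398, 2.029, 0.0]
force: [0.3, 0.1, -0.6]
width: 0.517
grasp_force: 0.0
```

move_arm --pt "0 0 -0.1 0 0 0" --pt "0 0 -0.2 0 0 0" --pt "0 0 -0.3 0 0 0" --pt "0 0 -0.42 0 0 0" --pt "0 0 -0.42 0 0 0" --pt "0 0 -0.42 0 0 0"

```text
time: 14.75
ee_pos: [530.9, -102.0, 134.2]
orientation: [2.394, 2.027, 0.004]
force: [0.4, 0.1, -0.6]
width: 0.519
grasp_force: 0.0
```

```bash
python3 look.py b2.png s 120 320 150 290 3; python3 go.py 480,70,135,90 473.6,311,60,90
```

```text
s [280.2 166.7] [12 10 78] [472.5 308.7  18. ]
s [311.9 178.1] [ 22  14 217] [573.5 295.2  18. ]
s [277.4 209.1] [120  44 264] [563.3 124.1  18. ]
t [133.3 184.7] [ 26  26 512] [568.  315.3  18. ]
t [216.5 240.1] [ 4 54 68] [441.7 126.6  18. ]
t [133.4 226.4] [ 15  14 168] [473.6 311.5  18. ]
expected dimple px scene [(159.0, 257.0), (183.0, 241.0), (205.0, 228.0), (179.0, 272.0), (204.0, 255.0), (226.0, 240.0), (235.0, 275.0)]
t 14.85 [ 528.3 -101.8  131.3] yaw 80.5 w 0.520 gf 0.0 F [-0.8  0.2 -0.5] j7 -0.26
480,70,135,90 rows 4.3 0.646, -0.304, -0.015, -0.000, 0.000, -0.053
473.6,311,60,90 rows 6.1 1.592, -0.488, 0.285, -0.000, 0.000, -0.053
```

View pics/b2.png

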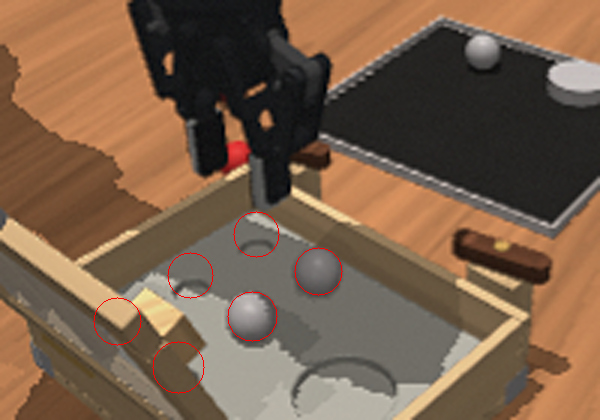

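Balls in dimples 6 and 5 sit in their circles at (318,271) and (252,317). The third is still on the tray at (482,51).

move_arm --pt "0.65 -0.3 -0.01 0 0 -0.053" --pt "0.65 -0.3 -0.01 0 0 -0.053" --pt "0.65 -0.3 -0.01 0 0 -0.053" --pt "0.65 -0.3 -0.01 0 0 -0.053" --pt "0.65 -0.3 -0.01 0 0 -0.053" --pt "0.65 -0.3 -0.01 0 0 -0.053" --claw 0.6

```text
time: 15.35
ee_pos: [478.8, 76.4, 133.1]
orientation: [-2.207, -2.23, 0.001]
force: [0.7, 0.3, -0.9]
width: 0.599
grasp_force: 0.0
```

move_arm --pt "0.96 -0.02 0 0 0 0" --pt "0.96 -0.02 0.1 0 0 0" --pt "0.96 -0.02 0.2 0 0 0" --pt "0.96 -0.02 0.3 0 0 0" --pt "0.96 -0.02 0.3 0 0 0" --pt "0.96 -0.02 0.3 0 0 0" --pt "0.96 -0.02 0.3 0 0 0" --pt "0.96 -0.02 0.3 0 0 0"

```text
time: 16.02
ee_pos: [473.8, 312.9, 56.3]
orientation: [-2.212, -2.225, 0.007]
force: [0.2, 0.4, 0.0]
width: 0.6
grasp_force: 0.0
```

move_arm --pt "0 0 0 0 0 0" --pt "0 0 0 0 0 0" --pt "0 0 0 0 0 0" --pt "0 0 0 0 0 0" --pt "0 0 0 0 0 0" --pt "0 0 0 0 0 0"

```text
time: 16.52
ee_pos: [477.4, 310.0, 59.8]
orientation: [2.222, 2.22, 0.001]
force: [0.1, 0.3, -0.9]
width: 0.599
grasp_force: 0.0
```

```bash
python3 go.py 473.6,311.5,6.5,90
```

```text
t 16.52 [477.4 310.   59.8] yaw 89.9 w 0.599 gf 0.0 F [ 0.1  0.3 -0.9] j7 -1.02
473.6,311.5,6.5,90 rows 1.3 0.006, -0.016, 0.213, 0.000, 0.000, -0.000
```

move_arm --pt "0.006 -0.016 0.05 0 0 0" --pt "0.006 -0.016 0.1 0 0 0" --pt "0.006 -0.016 0.16 0 0 0" --pt "0.006 -0.016 0.213 0 0 0" --pt "0.006 -0.016 0.213 0 0 0" --pt "0.006 -0.016 0.213 0 0 0" --pt "0.006 -0.016 0.213 0 0 0" --pt "0.006 -0.016 0.213 0 0 0"

```text
time: 17.18
ee_pos: [473.1, 313.1, 6.5]
orientation: [-2.221, -2.222, -0.002]
force: [0.7, -0.4, -0.4]
width: 0.602
grasp_force: 0.0
```

move_arm --pt "0 0 0 0 0 0" --pt "0 0 0 0 0 0" --pt "0 0 0 0 0 0" --pt "0 0 0 0 0 0" --pt "0 0 0 0 0 0" --pt "0 0 0 0 0 0" --pt "0 0 0 0 0 0" --pt "0 0 0 0 0 0" --claw 0.2

```text
time: 17.85
ee_pos: [473.6, 313.2, 7.0]
orientation: [2.22, 2.222, 0.003]
force: [0.1, 0.1, 5.7]
width: 0.337
grasp_force: 59.1
```

move_arm --pt "0 0 -0.2 0 0 0" --pt "0 0 -0.5 0 0 0" --pt "0 0 -0.5 0 0 0" --pt "0 0 -0.5 0 0 0" --pt "0 0 -0.5 0 0 0" --pt "0 0 -0.5 0 0 0"

```text
time: 18.35
ee_pos: [472.0, 311.3, 130.0]
orientation: [2.221, 2.222, -0.004]
force: [-0.1, -0.4, -1.6]
width: 0.34
grasp_force: 59.8
```

```bash
python3 go.py 475,80,135,130 469.7,-92.4,135,170.2
```

```text
t 18.35 [472.  311.3 130. ] yaw 90.0 w 0.340 gf 59.8 F [-0.1 -0.4 -1.6] j7 -0.96
475,80,135,130 rows 5.6 -0.925, 0.012, -0.018, -0.001, 0.000, -0.222
469.7,-92.4,135,170.2 rows 5.6 -1.615, -0.010, -0.017, -0.001, 0.000, -0.445
```

move_arm --pt "-0.925 0.01 -0.02 0 0 -0.222" --pt "-0.925 0.01 -0.02 0 0 -0.222" --pt "-0.925 0.01 -0.02 0 0 -0.222" --pt "-0.925 0.01 -0.02 0 0 -0.222" --pt "-0.925 0.01 -0.02 0 0 -0.222" --pt "-0.925 0.01 -0.02 0 0 -0.222" --pt "-0.925 0.01 -0.02 0 0 -0.222" --pt "-0.925 0.01 -0.02 0 0 -0.222"

```text
time: 19.02
ee_pos: [473.0, 75.8, 133.0]
orientation: [-1.337, -2.837, 0.007]
force: [-0.1, 0.7, -1.4]
width: 0.337
grasp_force: 59.8
```

```bash
python3 go.py 468,-92.1,135,170.2 468,-92.1,55,170.2
```

```text
t 19.02 [473.   75.8 133. ] yaw 129.5 w 0.337 gf 59.8 F [-0.1  0.7 -1.4] j7 0.18
468,-92.1,135,170.2 rows 5.7 -0.505, -0.443, -0.006, -0.002, -0.002, -0.226
468,-92.1,55,170.2 rows 1.9 -0.506, -0.441, 0.314, -0.002, -0.002, -0.226
```

move_arm --pt "-0.505 -0.443 0 0 0 -0.226" --pt "-0.505 -0.443 0 0 0 -0.226" --pt "-0.505 -0.443 0 0 0 -0.226" --pt "-0.505 -0.443 0 0 0 -0.226" --pt "-0.505 -0.443 0 0 0 -0.226" --pt "-0.505 -0.443 0.1 0 0 -0.226" --pt "-0.505 -0.443 0.2 0 0 -0.226" --pt "-0.505 -0.443 0.3 0 0 -0.226"

```text
time: 19.68
ee_pos: [471.0, -85.5, 59.0]
orientation: [-0.255, -3.13, -0.003]
force: [-0.9, -0.4, -1.0]
width: 0.339
grasp_force: 59.8
```

move_arm --pt "0 0 0 0 0 0" --pt "0 0 0 0 0 0" --pt "0 0 0 0 0 0" --pt "0 0 0 0 0 0" --pt "0 0 0 0 0 0" --pt "0 0 0 0 0 0" --pt "0 0 0 0 0 0"

```text
time: 20.27
ee_pos: [472.4, -86.9, 61.9]
orientation: [0.255, 3.129, -0.001]
force: [-0.1, -0.6, -0.0]
width: 0.339
grasp_force: 59.7
```

```bash
python3 go.py 468,-92.1,26.8,170.2
```

```text
t 20.27 [472.4 -86.9  61.9] yaw 170.7 w 0.339 gf 59.7 F [-0.1 -0.6 -0. ] j7 1.08
468,-92.1,26.8,170.2 rows 0.9 0.014, -0.023, 0.140, -0.000, 0.001, 0.003
```

move_arm --pt "0.014 -0.023 0 0 0 0.003" --pt "0.014 -0.023 0.04 0 0 0.003" --pt "0.014 -0.023 0.08 0 0 0.003" --pt "0.014 -0.023 0.12 0 0 0.003" --pt "0.014 -0.023 0.14 0 0 0.003" --pt "0.014 -0.023 0.14 0 0 0.003" --pt "0.014 -0.023 0.14 0 0 0.003" --pt "0.014 -0.023 0.14 0 0 0.003"

```text
time: 20.93
ee_pos: [466.8, -91.8, 25.9]
orientation: [-0.269, -3.128, 0.002]
force: [-2.7, -0.2, 6.5]
width: 0.336
grasp_force: 63.2
```

```bash
python3 go.py 468,-92.1,26.8,170.2
```

```text
t 20.93 [466.8 -91.8  25.9] yaw 170.2 w 0.336 gf 63.2 F [-2.7 -0.2  6.5] j7 1.02
468,-92.1,26.8,170.2 rows 0.0 -0.005, -0.000, -0.004, -0.000, -0.001, -0.000
```

move_arm --pt "0 0 0 0 0 0" --pt "0 0 0 0 0 0" --pt "0 0 0 0 0 0" --pt "0 0 0 0 0 0" --claw 0.52

```text
time: 21.27
ee_pos: [467.1, -91.6, 25.6]
orientation: [-0.27, -3.13, -0.001]
force: [-0.5, -0.1, -0.4]
width: 0.517
grasp_force: 0.0
```

move_arm --pt "0 0 -0.1 0 0 0" --pt "0 0 -0.2 0 0 0" --pt "0 0 -0.3 0 0 0" --pt "0 0 -0.42 0 0 0" --pt "0 0 -0.42 0 0 0" --pt "0 0 -0.42 0 0 0"

```text
time: 21.77
ee_pos: [468.9, -92.2, 132.6]
orientation: [0.27, 3.126, -0.002]
force: [-0.6, -1.4, -0.0]
width: 0.519
grasp_force: 0.0
```

```bash
python3 look.py b3.png s 120 320 150 290 3; python3 go.py 490,90,140,125 568,315.3,80,90
```

```text
s [311.9 178.1] [ 22  14 217] [573.5 295.2  18. ]
s [273.1 207.8] [129  44 283] [552.4 123.6  18. ]
t [133.4 184.6] [ 26  25 511] [568.1 315.2  18. ]
t [216.5 240.4] [ 4 54 66] [441.1 126.6  18. ]
expected dimple px scene [(159.0, 257.0), (183.0, 241.0), (205.0, 228.0), (179.0, 272.0), (204.0, 255.0), (226.0, 240.0), (235.0, 275.0)]
t 21.87 [466.4 -92.  130.3] yaw 170.1 w 0.522 gf 0.0 F [0.2 0.6 0.2] j7 1.20
490,90,140,125 rows 6.3 0.032, 0.733, -0.039, -0.000, -0.000, 0.251
568,315.3,80,90 rows 5.9 -0.121, 1.675, 0.200, -0.000, -0.000, 0.445
```

View pics/b3.png

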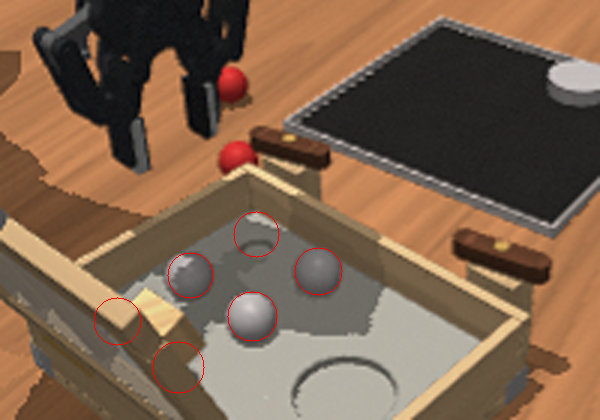

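All three balls are seated in dimples 2, 5 and 6, at (190,276), (252,317) and (318,271). Now the blank at (576,83).

move_arm --pt "0.03 0.73 -0.04 0 0 0.25" --pt "0.03 0.73 -0.04 0 0 0.25" --pt "0.03 0.73 -0.04 0 0 0.25" --pt "0.03 0.73 -0.04 0 0 0.25" --pt "0.03 0.73 -0.04 0 0 0.25" --pt "0.03 0.73 -0.04 0 0 0.25" --pt "0.03 0.73 -0.04 0 0 0.25" --pt "0.03 0.73 -0.04 0 0 0.25" --claw 0.85

```text
time: 22.53
ee_pos: [489.6, 90.3, 139.4]
orientation: [-1.444, -2.787, 0.003]
force: [0.3, 0.3, 0.9]
width: 0.849
grasp_force: 0.0
```

```bash
python3 go.py 568,315.3,80,90
```

```text
t 22.53 [489.6  90.3 139.4] yaw 125.2 w 0.849 gf 0.0 F [0.3 0.3 0.9] j7 0.08
568,315.3,80,90 rows 5.9 0.554, 0.776, 0.236, -0.001, -0.000, 0.196
```

move_arm --pt "0.554 0.776 0.1 0 0 0.196" --pt "0.554 0.776 0.2 0 0 0.196" --pt "0.554 0.776 0.236 0 0 0.196" --pt "0.554 0.776 0.236 0 0 0.196" --pt "0.554 0.776 0.236 0 0 0.196" --pt "0.554 0.776 0.236 0 0 0.196" --pt "0.554 0.776 0.236 0 0 0.196" --pt "0.554 0.776 0.236 0 0 0.196"

```text
time: 23.2
ee_pos: [567.6, 318.1, 79.2]
orientation: [-2.212, -2.224, 0.004]
force: [-0.0, -0.3, 0.3]
width: 0.852
grasp_force: 0.0
```

move_arm --pt "0 0 0.06 0 0 0" --pt "0 0 0.12 0 0 0" --pt "0 0 0.14 0 0 0" --pt "0 0 0.14 0 0 0" --pt "0 0 0.14 0 0 0" --pt "0 0 0.14 0 0 0" --pt "0 0 0.14 0 0 0" --pt "0 0 0.14 0 0 0"

```text
time: 23.87
ee_pos: [570.7, 314.4, 48.0]
orientation: [2.224, 2.218, 0.003]
force: [0.7, 0.6, -0.5]
width: 0.856
grasp_force: 0.0
```

```bash
python3 go.py 568,315.3,4.5,90
```

```text
t 23.87 [570.7 314.4  48. ] yaw 89.8 w 0.856 gf 0.0 F [ 0.7  0.6 -0.5] j7 -0.93
568,315.3,4.5,90 rows 1.0 0.003, -0.011, 0.174, 0.000, -0.000, -0.001
```

move_arm --pt "0.003 -0.011 0.04 0 0 0" --pt "0.003 -0.011 0.08 0 0 0" --pt "0.003 -0.011 0.12 0 0 0" --pt "0.003 -0.011 0.155 0 0 0" --pt "0.003 -0.011 0.17 0 0 0" --pt "0.003 -0.011 0.17 0 0 0" --pt "0.003 -0.011 0.17 0 0 0" --pt "0.003 -0.011 0.17 0 0 0"

```text
time: 24.53
ee_pos: [567.6, 315.4, 4.8]
orientation: [2.224, 2.219, 0.001]
force: [-0.1, 0.8, -0.1]
width: 0.854
grasp_force: 0.0
```

move_arm --pt "0 0 0 0 0 0" --pt "0 0 0 0 0 0" --pt "0 0 0 0 0 0" --pt "0 0 0 0 0 0"

```text
time: 24.87
ee_pos: [567.6, 315.1, 5.0]
orientation: [2.224, 2.218, 0.001]
force: [-0.3, -0.1, -0.3]
width: 0.852
grasp_force: 0.0
```

```bash
python3 go.py 568,315.3,4.5,90
```

```text
t 24.87 [567.6 315.1   5. ] yaw 89.9 w 0.852 gf 0.0 F [-0.3 -0.1 -0.3] j7 -0.96
568,315.3,4.5,90 rows 0.0 0.001, 0.002, 0.002, 0.000, -0.000, -0.001
```

Well placed; closing.

move_arm --pt "0 0 0 0 0 0" --pt "0 0 0 0 0 0" --pt "0 0 0 0 0 0" --pt "0 0 0 0 0 0" --pt "0 0 0 0 0 0" --pt "0 0 0 0 0 0" --pt "0 0 0 0 0 0" --pt "0 0 0 0 0 0" --claw 0.45

```text
time: 25.53
ee_pos: [567.8, 315.3, 5.4]
orientation: [2.224, 2.218, 0.001]
force: [-0.8, -1.4, 6.0]
width: 0.624
grasp_force: 63.4
```

```bash
python3 go.py 567,315,110,90
```

```text
t 25.53 [567.8 315.3   5.4] yaw 89.9 w 0.624 gf 63.4 F [-0.8 -1.4  6. ] j7 -0.96
567,315,110,90 rows 2.5 -0.001, -0.003, -0.418, 0.000, -0.000, -0.001
```

move_arm --pt "0 0 -0.1 0 0 0" --pt "0 0 -0.25 0 0 0" --pt "0 0 -0.4 0 0 0" --pt "0 0 -0.5 0 0 0" --pt "0 0 -0.5 0 0 0" --pt "0 0 -0.5 0 0 0"

```text
time: 26.03
ee_pos: [567.9, 315.4, 130.5]
orientation: [2.224, 2.218, 0.004]
force: [-0.4, -0.4, -2.9]
width: 0.623
grasp_force: 64.2
```

move_arm --pt "-0.86 0.08 0 0 0 0.025" --pt "-0.86 0.08 0 0 0 0.025" --pt "-0.86 0.08 0 0 0 0.025" --pt "-0.86 0.08 0 0 0 0.025" --pt "-0.86 0.08 0 0 0 0.025" --pt "-0.86 0.08 0 0 0 0.025" --pt "-0.86 0.08 0 0 0 0.025" --pt "-0.86 0.08 0 0 0 0.025"

```text
time: 26.7
ee_pos: [584.9, 97.7, 126.6]
orientation: [-2.311, -2.124, 0.007]
force: [-0.2, 0.8, -2.3]
width: 0.624
grasp_force: 64.1
```

```bash
python3 go.py 607.7,-116.2,130,80.2
```

```text
t 26.70 [584.9  97.7 126.6] yaw 85.2 w 0.624 gf 64.1 F [-0.2  0.8 -2.3] j7 -0.59
607.7,-116.2,130,80.2 rows 5.2 -0.845, 0.163, -0.013, -0.002, 0.000, 0.028
```

move_arm --pt "-0.845 0.163 0 0 0 0.028" --pt "-0.845 0.163 0 0 0 0.028" --pt "-0.845 0.163 0 0 0 0.028" --pt "-0.845 0.163 0 0 0 0.028" --pt "-0.845 0.163 0 0 0 0.028" --pt "-0.845 0.163 0 0 0 0.028" --pt "-0.845 0.163 0.1 0 0 0.028" --pt "-0.845 0.163 0.24 0 0 0.028"

```text
time: 27.37
ee_pos: [614.3, -113.6, 71.8]
orientation: [2.398, 2.021, 0.01]
force: [1.6, -0.0, -3.2]
width: 0.624
grasp_force: 64.3
```

move_arm --pt "0 0 0.04 0 0 0" --pt "0 0 0.06 0 0 0" --pt "0 0 0.06 0 0 0" --pt "0 0 0.06 0 0 0" --pt "0 0 0.06 0 0 0" --pt "0 0 0.06 0 0 0" --pt "0 0 0.06 0 0 0" --pt "0 0 0.06 0 0 0"

```text
time: 28.03
ee_pos: [611.1, -114.1, 55.7]
orientation: [2.4, 2.025, 0.002]
force: [-0.8, -0.0, -2.0]
width: 0.625
grasp_force: 64.1
```

```bash
python3 go.py 607.7,-116.2,35,80.2
```

```text
t 28.03 [ 611.1 -114.1   55.7] yaw 80.3 w 0.625 gf 64.1 F [-0.8 -0.  -2. ] j7 -0.35
607.7,-116.2,35,80.2 rows 0.5 -0.010, -0.012, 0.083, 0.001, 0.000, 0.001
```

move_arm --pt "-0.01 -0.012 0.03 0 0 0" --pt "-0.01 -0.012 0.06 0 0 0" --pt "-0.01 -0.012 0.09 0 0 0" --pt "-0.01 -0.012 0.09 0 0 0" --pt "-0.01 -0.012 0.09 0 0 0" --pt "-0.01 -0.012 0.09 0 0 0" --pt "-0.01 -0.012 0.09 0 0 0" --pt "-0.01 -0.012 0.09 0 0 0"

```text
time: 28.7
ee_pos: [607.4, -115.8, 32.4]
orientation: [2.4, 2.026, 0.001]
force: [-0.5, -0.0, -2.9]
width: 0.622
grasp_force: 64.2
```

```bash
python3 - <<'E'
from h import *
z=np.load("pose.npz"); p=z["case"]; S=Cam("scene"); s=manip.get_state(); print(s["ee_pos"])
x0,x1,y0,y1,k=175,305,215,315,6
im=cv2.resize(S.img[y0:y1,x0:x1,::-1],None,fx=k,fy=k,interpolation=cv2.INTER_CUBIC)
a=np.linspace(0,2*np.pi,60)
def ring(c,r,z,col): 
    u=(S.proj(np.c_[c[0]+r*np.cos(a),c[1]+r*np.sin(a),np.full(60,z)])-[x0,y0]+.5)*k; cv2.polylines(im,[np.int32(u)],True,col,1)
c=Tcase(p,[[60,0,0]])[0]; ring(c,30.5,26,(0,0,255)); e=s["ee_pos"]; ring(e,28,e[2]-3.4,(0,255,0)); ring(e,28,e[2]+12.6,(255,255,0))
cv2.imwrite("pics/c1.png",im)
E
python3 go.py 607.7,-116.2,27,80.2
```

```text
[ 607.30937262 -115.81433739   32.40986598]
t 28.75 [ 607.3 -115.8   32.4] yaw 80.3 w 0.624 gf 64.2 F [-0.1  0.4 -2.8] j7 -0.36
607.7,-116.2,27,80.2 rows 0.1 -0.001, 0.002, 0.022, 0.000, -0.000, 0.001
```

View pics/c1.png

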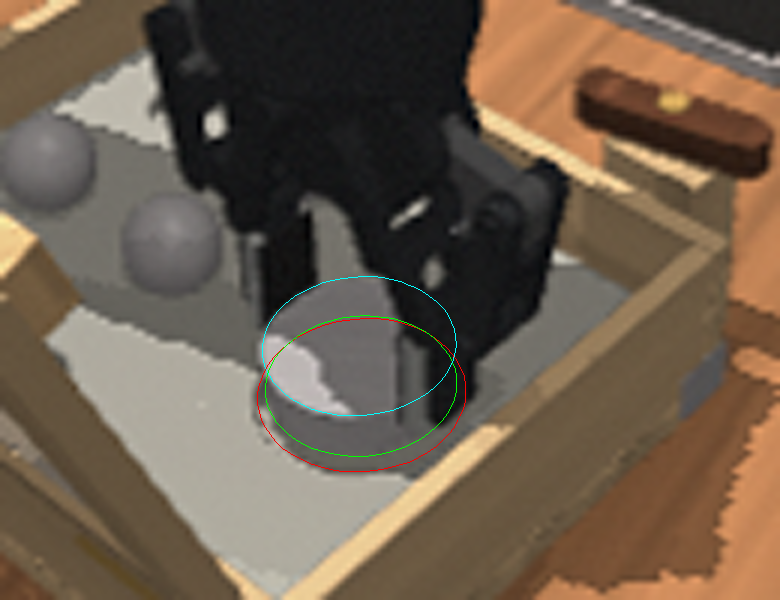

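The crop shows the blank's top edge matching its predicted ring (cyan), concentric with the pocket ring (red) at about (362,393). Lowering it gently.

move_arm --pt "0 0.001 0.008 0 0 0" --pt "0 0.001 0.016 0 0 0" --pt "0 0.001 0.024 0 0 0" --pt "0 0.001 0.03 0 0 0" --pt "0 0.001 0.036 0 0 0" --pt "0 0.001 0.036 0 0 0" --pt "0 0.001 0.036 0 0 0" --pt "0 0.001 0.036 0 0 0"

```text
time: 29.42
ee_pos: [607.2, -115.9, 23.0]
orientation: [-2.401, -2.026, -0.0]
force: [-1.5, -0.3, -1.9]
width: 0.619
grasp_force: 64.5
```

```bash
python3 go.py 607.7,-116.2,22.5,80.2
```

```text
t 29.42 [ 607.2 -115.9   23. ] yaw 80.3 w 0.619 gf 64.5 F [-1.5 -0.3 -1.9] j7 -0.37
607.7,-116.2,22.5,80.2 rows 0.0 -0.001, 0.002, 0.002, -0.000, -0.000, 0.001
```

It's inside the pocket with no resistance. Releasing, then lifting.

move_arm --pt "0 0 0 0 0 0" --pt "0 0 0 0 0 0" --pt "0 0 0 0 0 0" --pt "0 0 0 0 0 0" --pt "0 0 0 0 0 0" --claw 0.74

```text
time: 29.83
ee_pos: [607.6, -115.9, 23.4]
orientation: [2.401, 2.026, 0.001]
force: [0.1, -0.4, 0.1]
width: 0.741
grasp_force: 0.0
```

move_arm --pt "0 0 -0.08 0 0 0" --pt "0 0 -0.2 0 0 0" --pt "0 0 -0.35 0 0 0" --pt "0 0 -0.5 0 0 0" --pt "0 0 -0.6 0 0 0" --pt "0 0 -0.72 0 0 0" --pt "0 0 -0.9 0 0 0" --pt "0 0 -0.9 0 0 0"

```text
time: 30.5
ee_pos: [612.2, -115.8, 257.3]
orientation: [2.392, 2.019, 0.015]
force: [1.8, 0.8, 0.7]
width: 0.74
grasp_force: 0.0
```

move_arm --pt "0.6 0 -0.3 0 0 0" --pt "0.6 0 -0.3 0 0 0" --pt "0.6 0 -0.3 0 0 0" --pt "0.6 0 -0.3 0 0 0" --pt "0.6 0 -0.3 0 0 0" --pt "0.6 0 -0.3 0 0 0"

```text
time: 31.0
ee_pos: [633.0, 37.9, 325.6]
orientation: [2.391, 2.035, 0.008]
force: [-0.5, -0.8, -1.0]
width: 0.742
grasp_force: 0.0
```

```bash
python3 - <<'E'
from h import *
z=np.load("pose.npz"); p=z["case"]; T=Cam("top"); S=Cam("scene"); np.savez("cams.npz",T=T.img,S=S.img)
def crop(c,x0,x1,y0,y1,k):
    im=cv2.resize(c.img[y0:y1,x0:x1,::-1],None,fx=k,fy=k,interpolation=cv2.INTER_CUBIC)
    for phi in (1.85,1.95,2.05):
        h=Tcase(p,[[x,-94+224*np.cos(phi)-5*np.sin(phi),60.5+224*np.sin(phi)+5*np.cos(phi)] for x in(-36,36)])
        u=(c.proj(h)-[x0,y0]+.5)*k; print(phi,h.mean(0).round(1)); cv2.polylines(im,[np.int32(u)],False,(0,0,255),1)
    a=np.linspace(0,2*np.pi,60); cc=Tcase(p,[[60,0,35]])[0]
    u=(c.proj(np.c_[cc[0]+28*np.cos(a),cc[1]+28*np.sin(a),np.full(60,35)])-[x0,y0]+.5)*k; cv2.polylines(im,[np.int32(u)],True,(0,255,0),1)
    return im
a=crop(T,260,460,110,260,2.9); b=crop(S,50,310,160,350,2.2)
h=max(a.shape[0],b.shape[0])
b=crop(S,50,310,170,340,1.5); a=crop(T,260,460,110,260,2.0)
im=np.zeros((max(a.shape[0],b.shape[0]),a.shape[1]+b.shape[1],3),np.uint8); im[:a.shape[0],:a.shape[1]]=a; im[:b.shape[0],a.shape[1]:]=b
cv2.imwrite("pics/d1.png",im); print(im.shape)
E
python3 go.py
```

```text
1.85 [ 521.3 -264.2  274.4]
1.95 [ 517.7 -284.9  266.7]
2.05 [ 514.3 -304.7  257. ]
1.85 [ 521.3 -264.2  274.4]
1.95 [ 517.7 -284.9  266.7]
2.05 [ 514.3 -304.7  257. ]
1.85 [ 521.3 -264.2  274.4]
1.95 [ 517.7 -284.9  266.7]
2.05 [ 514.3 -304.7  257. ]
1.85 [ 521.3 -264.2  274.4]
1.95 [ 517.7 -284.9  266.7]
2.05 [ 514.3 -304.7  257. ]
(300, 790, 3)
t 31.10 [632.3  31.3 322.7] yaw 80.3 w 0.739 gf 0.0 F [ 0.8 -1.1 -0.5] j7 -0.47
```

View pics/d1.png

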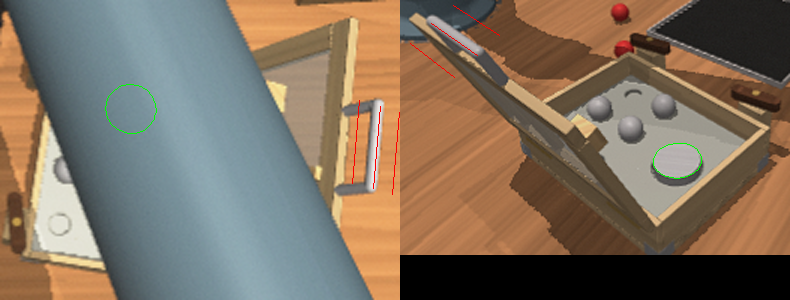

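The blank's top sits on the predicted seated ring (676,160), all balls are in place, and the handle matches lid angle ≈1.95 (middle red line). Next I'll grasp the handle bar from above.

```bash
python3 go.py 575,-120,345,130
```

```text
t 31.10 [632.3  31.3 322.7] yaw 80.3 w 0.739 gf 0.0 F [ 0.8 -1.1 -0.5] j7 -0.47
575,-120,345,130 rows 6.9 -0.635, -0.124, -0.089, -0.000, 0.000, -0.276
```

move_arm --pt "-0.635 -0.124 -0.09 0 0 -0.276" --pt "-0.635 -0.124 -0.09 0 0 -0.276" --pt "-0.635 -0.124 -0.09 0 0 -0.276" --pt "-0.635 -0.124 -0.09 0 0 -0.276" --pt "-0.635 -0.124 -0.09 0 0 -0.276" --pt "-0.635 -0.124 -0.09 0 0 -0.276" --pt "-0.635 -0.124 -0.09 0 0 -0.276" --pt "-0.635 -0.124 -0.09 0 0 -0.276" --claw 0.5

```text
time: 31.77
ee_pos: [573.7, -123.4, 344.2]
orientation: [-1.329, -2.844, 0.002]
force: [-0.0, 0.6, -0.3]
width: 0.5
grasp_force: 0.0
```

```bash
python3 go.py 517.7,-285,335,170.2
```

```text
t 31.77 [ 573.7 -123.4  344.2] yaw 129.9 w 0.500 gf 0.0 F [-0.   0.6 -0.3] j7 0.68
517.7,-285,335,170.2 rows 5.6 -0.352, -0.586, 0.037, -0.001, -0.001, -0.224
```

move_arm --pt "-0.352 -0.586 0.03 0 0 -0.224" --pt "-0.352 -0.586 0.03 0 0 -0.224" --pt "-0.352 -0.586 0.03 0 0 -0.224" --pt "-0.352 -0.586 0.03 0 0 -0.224" --pt "-0.352 -0.586 0.03 0 0 -0.224" --pt "-0.352 -0.586 0.03 0 0 -0.224" --pt "-0.352 -0.586 0.03 0 0 -0.224" --pt "-0.352 -0.586 0.03 0 0 -0.224"

```text
time: 32.43
ee_pos: [518.0, -282.5, 336.9]
orientation: [-0.275, -3.128, -0.001]
force: [0.1, 1.0, -0.7]
width: 0.494
grasp_force: 0.0
```

move_arm --pt "0 0 0.02 0 0 0" --pt "0 0 0.04 0 0 0" --pt "0 0 0.04 0 0 0" --pt "0 0 0.04 0 0 0" --pt "0 0 0.04 0 0 0" --pt "0 0 0.04 0 0 0"

```text
time: 32.93
ee_pos: [519.8, -280.5, 328.2]
orientation: [0.264, 3.13, -0.0]
force: [0.6, -0.4, 0.2]
width: 0.505
grasp_force: 0.0
```

```bash
python3 go.py 517.7,-285,253,170.2; python3 - <<'E'
from h import *
S=Cam("scene"); cv2.imwrite("pics/e1.png",cv2.resize(S.img[150:320,20:250,::-1],None,fx=3,fy=3))
E
```

```text
t 32.93 [ 519.8 -280.5  328.2] yaw 170.3 w 0.505 gf 0.0 F [ 0.6 -0.4  0.2] j7 1.65
517.7,-285,253,170.2 rows 1.8 0.005, -0.019, 0.301, -0.000, 0.000, 0.001
```

View pics/e1.png

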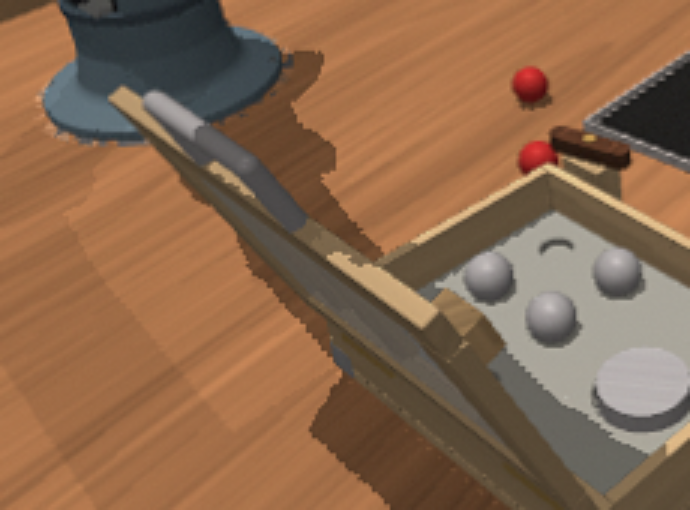

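The balls and blank are undisturbed, and the gripper is above this crop. The handle bar runs from (150,100) to (250,160) as modelled. Descending on it.

move_arm --pt "0.005 -0.019 0.05 0 0 0" --pt "0.005 -0.019 0.1 0 0 0" --pt "0.005 -0.019 0.16 0 0 0" --pt "0.005 -0.019 0.22 0 0 0" --pt "0.005 -0.019 0.26 0 0 0" --pt "0.005 -0.019 0.3 0 0 0" --pt "0.005 -0.019 0.3 0 0 0" --pt "0.005 -0.019 0.3 0 0 0"

```text
time: 33.65
ee_pos: [517.0, -285.3, 252.2]
orientation: [-0.265, -3.129, -0.001]
force: [-0.4, 0.4, 0.1]
width: 0.502
grasp_force: 0.0
```

move_arm --pt "0 0 0 0 0 0" --pt "0 0 0 0 0 0" --pt "0 0 0 0 0 0" --pt "0 0 0 0 0 0"

```text
time: 33.98
ee_pos: [517.9, -285.5, 253.9]
orientation: [0.265, 3.129, -0.001]
force: [-0.8, 0.1, -0.2]
width: 0.5
grasp_force: 0.0
```

```bash
python3 go.py 517.7,-285,253,170.2
```

```text
t 33.98 [ 517.9 -285.5  253.9] yaw 170.3 w 0.500 gf 0.0 F [-0.8  0.1 -0.2] j7 1.62
517.7,-285,253,170.2 rows 0.0 0.001, 0.002, 0.003, -0.000, 0.000, 0.001
```

move_arm --pt "0 0 0 0 0 0" --pt "0 0 0 0 0 0" --pt "0 0 0 0 0 0" --pt "0 0 0 0 0 0" --pt "0 0 0 0 0 0" --pt "0 0 0 0 0 0" --pt "0 0 0 0 0 0" --pt "0 0 0 0 0 0" --claw 0

```text
time: 34.65
ee_pos: [517.6, -284.9, 253.2]
orientation: [0.265, 3.13, 0.001]
force: [-0.3, 2.0, 0.8]
width: 0.088
grasp_force: 58.5
```

```bash
cat > arc.py <<'E'
import sys,numpy as np
from bench import manip
from h import Tcase
from scipy.spatial.transform import Rotation as R
# handle arc: deltas from current measured pose, current angle phi0 -> list of angles
p=np.load("pose.npz")["case"]
H=lambda f:Tcase(p,[[0,-94+224*np.cos(f)-5*np.sin(f),60.5+224*np.sin(f)+5*np.cos(f)]])[0]
s=manip.get_state(); r=R.from_rotvec(s["orientation"]); e=s["ee_pos"]
off=np.array([0,0,-float(sys.argv[1])])   # TCP below bar centre
b=e-off; loc=np.array([np.cos(-p[2])*(b[0]-p[0])-np.sin(-p[2])*(b[1]-p[1]),np.sin(-p[2])*(b[0]-p[0])+np.cos(-p[2])*(b[1]-p[1]),b[2]])
fi=np.arctan2(loc[2]-60.5,loc[1]+94)-np.arctan2(5,224); print("case pos bar",loc.round(1),"rad %.1f phi %.3f"%(np.hypot(loc[2]-60.5,loc[1]+94),fi),"F",s["force"].round(1),"w %.3f"%s["width"],"gf %.1f"%s["grasp_force"])
for f in map(float,sys.argv[2:]):
    d=r.inv().apply(H(f)+off-e)/250; print(f,d.round(3),"mm %.0f"%(250*np.linalg.norm(d)))
E
python3 arc.py 13 1.8 1.7 1.6 1.5 1.4 1.3 1.2
```

```text
case pos bar [-1.000e-01 -1.816e+02  2.662e+02] rad 223.6 phi 1.951 F [-0.3  2.   0.8] w 0.088 gf 58.5
1.8 [-0.001  0.128 -0.045] mm 34
1.7 [-0.001  0.215 -0.063] mm 56
1.6 [-0.001  0.304 -0.072] mm 78
1.5 [-0.001  0.394 -0.072] mm 100
1.4 [-0.001  0.483 -0.063] mm 122
1.3 [-0.002  0.571 -0.046] mm 143
1.2 [-0.002  0.657 -0.019] mm 164
```

move_arm --pt "0 0.06 -0.023 0 0 0" --pt "0 0.128 -0.045 0 0 0" --pt "0 0.172 -0.055 0 0 0" --pt "0 0.215 -0.063 0 0 0" --pt "0 0.26 -0.068 0 0 0" --pt "0 0.304 -0.072 0 0 0" --pt "0 0.35 -0.073 0 0 0" --pt "0 0.394 -0.072 0 0 0"

```text
time: 35.32
ee_pos: [534.3, -187.8, 272.4]
orientation: [0.266, 3.13, -0.002]
force: [-2.3, -3.1, 3.5]
width: 0.086
grasp_force: 58.8
```

```bash
python3 arc.py 13 1.5 1.45 1.4 1.35 1.3 1.25 1.2 1.15 1.1 1.05 1.0 0.9
```

```text
case pos bar [-1.000e-01 -8.310e+01  2.854e+02] rad 225.2 phi 1.500 F [-2.3 -3.1  3.5] w 0.086 gf 58.8
1.5 [-0.001 -0.     0.005] mm 1
1.45 [-0.001  0.045  0.008] mm 11
1.4 [-0.001  0.089  0.013] mm 23
1.35 [-0.001  0.133  0.021] mm 34
1.3 [-0.001  0.177  0.031] mm 45
1.25 [-0.001  0.22   0.043] mm 56
1.2 [-0.001  0.263  0.057] mm 67
1.15 [-0.001  0.304  0.073] mm 78
1.1 [-0.001  0.345  0.092] mm 89
1.05 [-0.001  0.385  0.112] mm 100
1.0 [-0.001  0.424  0.134] mm 111
0.9 [-0.001  0.498  0.185] mm 133
```

move_arm --pt "0 0.06 0.01 0 0 0" --pt "0 0.12 0.018 0 0 0" --pt "0 0.177 0.03 0 0 0" --pt "0 0.23 0.046 0 0 0" --pt "0 0.283 0.065 0 0 0" --pt "0 0.335 0.087 0 0 0" --pt "0 0.385 0.112 0 0 0" --pt "0 0.424 0.134 0 0 0"

```text
time: 35.98
ee_pos: [552.7, -80.5, 238.3]
orientation: [0.262, 3.129, 0.003]
force: [2.1, -2.1, 2.8]
width: 0.088
grasp_force: 59.4
```

```bash
python3 arc.py 13 0.95 0.9 0.85 0.8 0.75 0.7 0.65 0.6 0.55 0.5
```

```text
case pos bar [-2.000e-01  2.570e+01  2.513e+02] rad 225.2 phi 0.988 F [ 2.1 -2.1  2.8] w 0.088 gf 59.4
0.95 [-0.001  0.026  0.023] mm 9
0.9 [-0.001  0.062  0.049] mm 20
0.85 [-0.001  0.097  0.077] mm 31
0.8 [-0.001  0.131  0.107] mm 42
0.75 [-0.001  0.163  0.138] mm 53
0.7 [-0.001  0.193  0.171] mm 64
0.65 [-0.002  0.222  0.205] mm 76
0.6 [-0.002  0.249  0.241] mm 87
0.55 [-0.002  0.274  0.278] mm 98
0.5 [-0.002  0.297  0.317] mm 109
```

move_arm --pt "0 0.044 0.036 0 0 0" --pt "0 0.09 0.07 0 0 0" --pt "0 0.131 0.107 0 0 0" --pt "0 0.17 0.145 0 0 0" --pt "0 0.205 0.185 0 0 0" --pt "0 0.238 0.226 0 0 0" --pt "0 0.27 0.27 0 0 0" --pt "0 0.297 0.317 0 0 0"

```text
time: 36.65
ee_pos: [565.2, -7.4, 158.7]
orientation: [0.263, 3.129, 0.005]
force: [1.1, 0.6, 4.0]
width: 0.087
grasp_force: 62.6
```

```bash
python3 arc.py 13 0.45 0.4 0.35 0.3 0.25 0.2 0.15 0.1 0.05 0
```

```text
case pos bar [ -0.3 100.  171.7] rad 223.6 phi 0.498 F [1.1 0.6 4. ] w 0.087 gf 62.6
0.45 [-0.001  0.022  0.037] mm 11
0.4 [-0.001  0.041  0.077] mm 22
0.35 [-0.001  0.059  0.119] mm 33
0.3 [-0.001  0.074  0.161] mm 44
0.25 [-0.001  0.087  0.204] mm 55
0.2 [-0.001  0.097  0.247] mm 66
0.15 [-0.001  0.106  0.291] mm 78
0.1 [-0.001  0.113  0.336] mm 89
0.05 [-0.001  0.117  0.38 ] mm 99
0.0 [-0.001  0.119  0.425] mm 110
```

move_arm --pt "0 0.03 0.05 0 0 0" --pt "0 0.055 0.105 0 0 0" --pt "0 0.075 0.165 0 0 0" --pt "0 0.09 0.22 0 0 0" --pt "0 0.1 0.265 0 0 0" --pt "0 0.108 0.31 0 0 0" --pt "0 0.114 0.35 0 0 0" --pt "0 0.117 0.38 0 0 0"

```text
time: 37.32
ee_pos: [570.2, 21.4, 62.4]
orientation: [0.263, 3.128, 0.007]
force: [3.3, 3.3, 2.4]
width: 0.088
grasp_force: 66.1
```

```bash
python3 arc.py 13 0.03 0 -0.015 -0.03
```

```text
case pos bar [ -0.3 129.2  75.4] rad 223.7 phi 0.044 F [3.3 3.3 2.4] w 0.088 gf 66.1
0.03 [-0.001  0.002  0.013] mm 3
0.0 [-0.001  0.003  0.04 ] mm 10
-0.015 [-0.001  0.003  0.053] mm 13
-0.03 [-0.001  0.003  0.067] mm 17
```

Nearly shut; pressing the last bit slowly to about 4 mm past nominal.

move_arm --pt "0 0.002 0.015 0 0 0" --pt "0 0.003 0.03 0 0 0" --pt "0 0.003 0.042 0 0 0" --pt "0 0.003 0.05 0 0 0" --pt "0 0.003 0.054 0 0 0" --pt "0 0.003 0.054 0 0 0" --pt "0 0.003 0.054 0 0 0" --pt "0 0.003 0.054 0 0 0"

```text
time: 37.98
ee_pos: [570.3, 22.0, 49.5]
orientation: [0.263, 3.128, 0.007]
force: [4.4, 5.2, 1.2]
width: 0.086
grasp_force: 66.0
```

```bash
python3 arc.py 13 0 -0.03
```

```text
case pos bar [ -0.3 129.8  62.5] rad 223.8 phi -0.013 F [4.4 5.2 1.2] w 0.086 gf 66.0
0.0 [-0.001  0.001 -0.012] mm 3
-0.03 [-0.001  0.001  0.015] mm 4
```

move_arm --pt "0 0 0.01 0 0 0" --pt "0 0 0.02 0 0 0" --pt "0 0 0.025 0 0 0" --pt "0 0 0.025 0 0 0" --pt "0 0 0.025 0 0 0" --pt "0 0 0.025 0 0 0"

```text
time: 38.48
ee_pos: [570.4, 21.9, 49.0]
orientation: [0.263, 3.13, -0.002]
force: [-9.2, 0.9, 35.2]
width: 0.086
grasp_force: 69.7
```

```bash
python3 arc.py 13 0; python3 - <<'E'
from h import *
z=np.load("pose.npz"); p=z["case"]; S=Cam("scene")
x0,x1,y0,y1,k=90,310,165,350,3.2
im=cv2.resize(S.img[y0:y1,x0:x1,::-1],None,fx=k,fy=k,interpolation=cv2.INTER_CUBIC)
for q,col in (([[-124,-94,70.5],[124,-94,70.5],[124,94,70.5],[-124,94,70.5]],(0,0,255)),([[-124,-94,60.5],[124,-94,60.5],[124,94,60.5],[-124,94,60.5]],(0,255,0))):
    u=(S.proj(Tcase(p,q))-[x0,y0]+.5)*k; cv2.polylines(im,[np.int32(u)],True,col,1)
cv2.imwrite("pics/f1.png",im)
E
```

```text
case pos bar [ -0.2 129.7  62. ] rad 223.7 phi -0.015 F [-9.2  0.9 35.2] w 0.086 gf 69.7
0.0 [-0.001  0.001 -0.014] mm 3
```

View pics/f1.png

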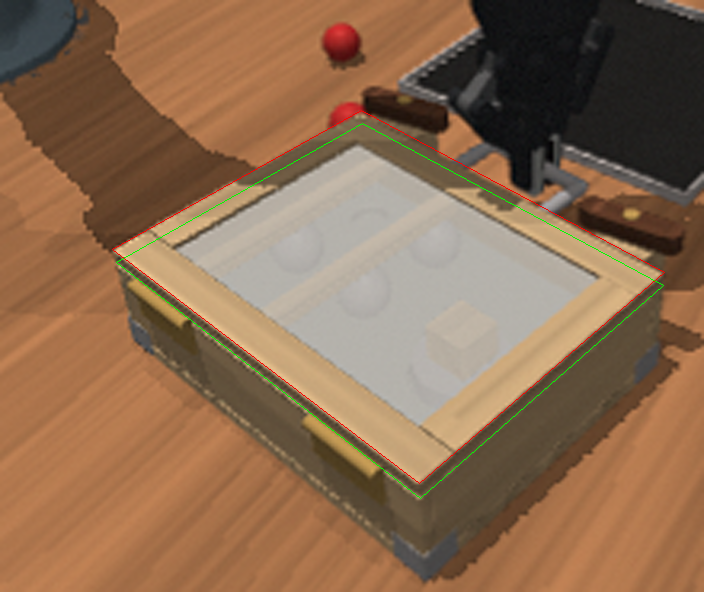

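The lid is shut: its frame matches the predicted shut outline (red) and a 35 N push meets a hard stop. I'll ease off, release, rise, and estimate the button angles.

move_arm --pt "0 0 -0.01 0 0 0" --pt "0 0 -0.02 0 0 0" --pt "0 0 -0.02 0 0 0" --pt "0 0 -0.02 0 0 0"

```text
time: 38.87
ee_pos: [570.4, 22.0, 49.5]
orientation: [0.263, 3.128, 0.006]
force: [2.2, 4.4, 8.1]
width: 0.09
grasp_force: 66.7
```

move_arm --pt "0 0 0 0 0 0" --pt "0 0 0 0 0 0" --pt "0 0 0 0 0 0" --pt "0 0 0 0 0 0" --claw 0.36

```text
time: 39.2
ee_pos: [567.5, 17.7, 46.9]
orientation: [-0.267, -3.126, 0.002]
force: [-0.4, 0.6, -0.1]
width: 0.36
grasp_force: 0.0
```

move_arm --pt "0 0 -0.06 0 0 0" --pt "0 0 -0.15 0 0 0" --pt "0 0 -0.3 0 0 0" --pt "0 0 -0.45 0 0 0" --pt "0 0 -0.6 0 0 0" --pt "0 0 -0.6 0 0 0" --pt "0 0 -0.6 0 0 0" --pt "0 0 -0.6 0 0 0"

```text
time: 39.87
ee_pos: [568.9, 18.5, 198.8]
orientation: [-0.266, -3.13, 0.002]
force: [-1.2, 0.3, -0.3]
width: 0.359
grasp_force: 0.0
```

```bash
cat > btn.py <<'E'
from h import *
p=np.load("pose.npz")["case"]
for n in("scene","top"):
    c=Cam(n); g=c.img.astype(int); brown=(g.max(2)<125)&(g[...,0]-g[...,2]>22)
    for nm,bx in(("near",-92),("far",92)):
        best=[]
        for th in np.arange(-.1,1.7,.02):
            for ox in(-1,0,1):
              for oy in(-1,0,1):
                q=np.array([[-32,-8],[32,-8],[32,8],[-32,8]])@np.array([[np.cos(th),np.sin(th)],[-np.sin(th),np.cos(th)]])+[bx,106]
                P=np.r_[np.c_[q,np.full(4,72.5)],np.c_[q,np.full(4,86.5)]]
                h=cv2.convexHull(np.float32(c.proj(Tcase(p,P))+[ox,oy])); m=np.zeros((384,512),np.uint8); cv2.fillConvexPoly(m,np.int32((h*16).round()),1,shift=4)
                ce=Tcase(p,[[bx,106,79.5]]); u=c.proj(ce)[0].astype(int); w=np.zeros_like(m); cv2.circle(w,tuple(int(v) for v in u),24,1,-1)
                b=brown&(w>0); best.append(((b&(m>0)).sum()/max(1,(b|(m>0)).sum()),th,ox,oy))
        print(n,nm,[tuple(np.round(x,2).tolist()) for x in sorted(best)[-3:]])
E
python3 btn.py; python3 go.py
```

```text
scene near [(0.37, 0.04, 0.0, 1.0), (0.37, 0.16, -1.0, 1.0), (0.37, 0.04, -1.0, 1.0)]
scene far [(0.52, 0.44, 1.0, -1.0), (0.52, 0.48, 1.0, -1.0), (0.52, 0.46, 1.0, -1.0)]
top near [(0.59, 0.2, -1.0, -1.0), (0.59, 0.2, -1.0, 0.0), (0.59, 0.26, -1.0, 0.0)]
top far [(0.0, 1.68, 1.0, -1.0), (0.0, 1.68, 1.0, 0.0), (0.0, 1.68, 1.0, 1.0)]
t 39.97 [567.8  18.3 197. ] yaw 170.3 w 0.360 gf 0.0 F [-1.   0.1 -0.1] j7 1.02
```

```bash
python3 - <<'E'
from h import *
p=np.load("pose.npz")["case"]; S=Cam("scene"); T=Cam("top")
def ang(c,uv):
    w=c.at_z(uv,86.5); d=w[1]-w[0]; return round(float(np.degrees(np.arctan2(d[1],d[0])-p[2])),1), w.mean(0).round(1), round(float(np.linalg.norm(d)),1)
f=lambda l:np.array(l)/3.2+[90,165]-.5
g=lambda l:np.array(l)/2.2+[100,110]-.5
print("S near",ang(S,f([[364,95],[447,111]])),"far",ang(S,f([[580,207],[684,236]])))
print("T near",ang(T,g([[371,275],[368,212]])),"far",ang(T,g([[398,90],[399,28]])))
# one composite for the eye
im=[cv2.resize(c.img[b:b+60,a:a+80,::-1],None,fx=5,fy=5,interpolation=cv2.INTER_CUBIC) for c,a,b in((S,190,175),(S,255,210),(T,250,190),(T,255,110))]
cv2.imwrite("pics/g1.png",np.vstack([np.hstack(im[:2]),np.hstack(im[2:])]))
E
```

```text
S near (21.7, array([477.6,  11.1,  86.5]), 59.1) far (16.2, array([659.2, -22.5,  86.5]), 62.0)
T near (11.7, array([477.5,  15.7,  86.5]), 59.5) far (7.7, array([657.3, -15.2,  86.5]), 62.6)
```

View pics/g1.png

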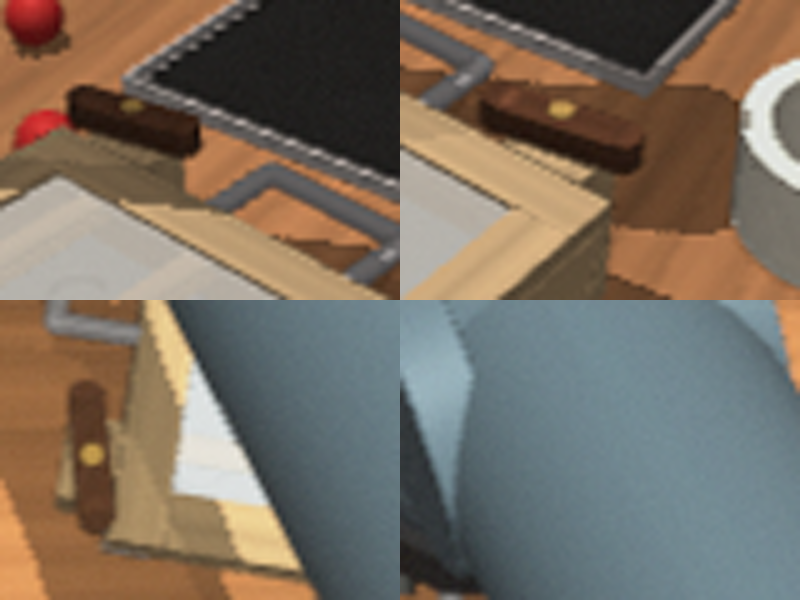

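The crop shows both bars still roughly along the edge: top-view near bar from (87,383) to (95,533) with its screw at (91,455); scene-view far bar from (485,99) to (640,143) with its screw at (562,109).

```bash
python3 - <<'E'
from h import *
p=np.load("pose.npz")["case"]; S=Cam("scene"); T=Cam("top")
def ang(c,a,b,uv):
    w=c.at_z(np.array(uv)/5+[a,b]-.4,86.5); d=w[1]-w[0]; return round(float(np.degrees(np.arctan2(d[1],d[0])-p[2])),1), w.mean(0).round(1), round(float(np.linalg.norm(d)),1)
print("T near",ang(T,250,190,[[95,231],[87,83]]),"screw",T.at_z([[250+91/5-.4,190+155/5-.4]],87.5))
print("S near",ang(S,190,175,[[70,92],[200,124]]),"screw",S.at_z([[190+132/5-.4,175+104/5-.4]],87.5))
print("S far",ang(S,255,210,[[82,100],[241,143]]),"screw",S.at_z([[255+162/5-.4,210+109/5-.4]],87.5))
# expected scene pixel directions per angle
for nm,b in(("near",-92),("far",92)):
  for th in(0,5,10,15,20):
    t=np.radians(th); e=Tcase(p,[[b+s*32*np.cos(t),106+s*32*np.sin(t),86.5] for s in(-1,1)]); u=S.proj(e); d=u[1]-u[0]; print(nm,th,np.degrees(np.arctan2(d[1],d[0])).round(1),end="; ")
E
python3 go.py
```

```text
T near (12.0, array([475.8,  15.1,  86.5]), 61.5) screw [[476.37571617  15.07447178  87.5       ]]
S near (17.1, array([477. ,  13.1,  86.5]), 61.8) screw [[475.52562335  13.75301469  87.5       ]]
S far (16.9, array([659.4, -23.1,  86.5]), 60.4) screw [[657.29061487 -17.65428089  87.5       ]]
near 0 26.9; near 5 22.6; near 10 18.8; near 15 15.2; near 20 11.9; far 0 26.9; far 5 23.2; far 10 19.6; far 15 16.2; far 20 13.0; t 40.17 [568.4  18.8 197.2] yaw 170.3 w 0.358 gf 0.0 F [1.1 0.5 0.5] j7 1.02
```

```bash
python3 go.py 530,30,180,115 476,14,140,60
```

```text
t 40.17 [568.4  18.8 197.2] yaw 170.3 w 0.358 gf 0.0 F [1.1 0.5 0.5] j7 1.02
530,30,180,115 rows 7.7 0.159, 0.018, 0.069, -0.000, -0.001, 0.307
476,14,140,60 rows 7.7 0.361, -0.081, 0.230, -0.001, -0.001, 0.613
```

move_arm --pt "0.16 0.02 0.07 0 0 0.307" --pt "0.16 0.02 0.07 0 0 0.307" --pt "0.16 0.02 0.07 0 0 0.307" --pt "0.16 0.02 0.07 0 0 0.307" --pt "0.16 0.02 0.07 0 0 0.307" --pt "0.16 0.02 0.07 0 0 0.307" --pt "0.16 0.02 0.07 0 0 0.307" --pt "0.16 0.02 0.07 0 0 0.307" --claw 0.42

```text
time: 40.83
ee_pos: [530.3, 30.8, 180.4]
orientation: [-1.693, -2.645, 0.001]
force: [-0.6, -0.5, -0.9]
width: 0.42
grasp_force: 0.0
```

```bash
python3 go.py 476,14,150,59
```

```text
t 40.83 [530.3  30.8 180.4] yaw 114.8 w 0.420 gf 0.0 F [-0.6 -0.5 -0.9] j7 0.10
476,14,150,59 rows 7.8 0.030, -0.225, 0.122, -0.000, -0.000, 0.310
```

move_arm --pt "0.03 -0.225 0.12 0 0 0.31" --pt "0.03 -0.225 0.12 0 0 0.31" --pt "0.03 -0.225 0.12 0 0 0.31" --pt "0.03 -0.225 0.12 0 0 0.31" --pt "0.03 -0.225 0.12 0 0 0.31" --pt "0.03 -0.225 0.12 0 0 0.31" --pt "0.03 -0.225 0.12 0 0 0.31" --pt "0.03 -0.225 0.12 0 0 0.31"

```text
time: 41.5
ee_pos: [476.2, 13.8, 150.5]
orientation: [-2.734, -1.545, 0.001]
force: [-0.6, 0.2, -0.2]
width: 0.424
grasp_force: 0.0
```

move_arm --pt "0 0 0 0 0 0.31" --pt "0 0 0 0 0 0.31" --pt "0 0 0 0 0 0.31" --pt "0 0 0 0 0 0.31" --pt "0 0 0 0 0 0.31" --pt "0 0 0 0 0 0.31" --pt "0 0 0 0 0 0.31" --pt "0 0 0 0 0 0.31"

```text
time: 42.17
ee_pos: [476.2, 13.8, 150.4]
orientation: [-3.14, -0.086, 0.002]
force: [-0.1, 0.7, 0.3]
width: 0.423
grasp_force: 0.0
```

move_arm --pt "0 0 0 0 0 0" --pt "0 0 0 0 0 0" --pt "0 0 0 0 0 0" --pt "0 0 0 0 0 0" --pt "0 0 0 0 0 0" --pt "0 0 0 0 0 0"

```text
time: 42.67
ee_pos: [476.6, 13.6, 151.0]
orientation: [-3.14, -0.096, 0.0]
force: [0.2, -0.3, 0.3]
width: 0.421
grasp_force: 0.0
```

```bash
python3 go.py 476,14.2,75.5,3.2
```

```text
t 42.67 [476.6  13.6 151. ] yaw 3.5 w 0.421 gf 0.0 F [ 0.2 -0.3  0.3] j7 -1.72
476,14.2,75.5,3.2 rows 1.8 -0.002, -0.003, 0.302, -0.000, 0.000, 0.002
```

move_arm --pt "-0.002 -0.003 0.06 0 0 0" --pt "-0.002 -0.003 0.12 0 0 0" --pt "-0.002 -0.003 0.18 0 0 0" --pt "-0.002 -0.003 0.24 0 0 0" --pt "-0.002 -0.003 0.28 0 0 0" --pt "-0.002 -0.003 0.3 0 0 0" --pt "-0.002 -0.003 0.3 0 0 0" --pt "-0.002 -0.003 0.3 0 0 0"

```text
time: 43.33
ee_pos: [476.3, 14.4, 76.2]
orientation: [-3.14, -0.095, -0.0]
force: [-0.2, 0.5, 0.2]
width: 0.415
grasp_force: 0.0
```

move_arm --pt "0 0 0 0 0 0" --pt "0 0 0 0 0 0" --pt "0 0 0 0 0 0" --pt "0 0 0 0 0 0" --pt "0 0 0 0 0 0"

```text
time: 43.75
ee_pos: [476.4, 14.3, 76.4]
orientation: [3.14, 0.095, 0.001]
force: [0.2, 0.2, -0.1]
width: 0.423
grasp_force: 0.0
```

```bash
python3 go.py 476,14.2,75.5,3.2
```

```text
t 43.75 [476.4  14.3  76.4] yaw 3.5 w 0.423 gf 0.0 F [ 0.2  0.2 -0.1] j7 -1.80
476,14.2,75.5,3.2 rows 0.0 -0.002, 0.000, 0.004, 0.000, -0.000, 0.001
```

No contact on the way down. Close on the bar.

move_arm --pt "0 0 0 0 0 0" --pt "0 0 0 0 0 0" --pt "0 0 0 0 0 0" --pt "0 0 0 0 0 0" --pt "0 0 0 0 0 0" --pt "0 0 0 0 0 0" --pt "0 0 0 0 0 0" --pt "0 0 0 0 0 0" --claw 0

```text
time: 44.42
ee_pos: [476.2, 14.0, 76.4]
orientation: [3.14, 0.094, -0.0]
force: [-1.8, -2.0, 5.0]
width: 0.166
grasp_force: 59.7
```

```bash
python3 go.py 476,14.2,76,45 476,14.2,76,80.2 476,14.2,76,83; python3 -c "
from bench import manip; print(manip.get_state()['wrist_torque'])"
```

```text
t 44.42 [476.2  14.   76.4] yaw 3.4 w 0.166 gf 59.7 F [-1.8 -2.   5. ] j7 -1.80
476,14.2,76,45 rows 5.8 -0.001, -0.001, 0.002, 0.000, 0.000, -0.231
476,14.2,76,80.2 rows 4.9 -0.001, -0.001, 0.002, 0.000, 0.000, -0.426
476,14.2,76,83 rows 0.4 -0.001, -0.001, 0.002, 0.000, 0.000, -0.442
[-0.20391169  0.38390784 -0.01970291]
```

move_arm --pt "0 0 0 0 0 -0.03" --pt "0 0 0 0 0 -0.065" --pt "0 0 0 0 0 -0.1" --pt "0 0 0 0 0 -0.135" --pt "0 0 0 0 0 -0.17" --pt "0 0 0 0 0 -0.205" --pt "0 0 0 0 0 -0.24" --pt "0 0 0 0 0 -0.27"

```text
time: 45.08
ee_pos: [476.2, 14.1, 76.4]
orientation: [2.819, 1.385, -0.0]
force: [-1.4, -1.2, 5.8]
width: 0.165
grasp_force: 59.7
```

move_arm --pt "0 0 0 0 0 -0.03" --pt "0 0 0 0 0 -0.06" --pt "0 0 0 0 0 -0.09" --pt "0 0 0 0 0 -0.12" --pt "0 0 0 0 0 -0.14" --pt "0 0 0 0 0 -0.155" --pt "0 0 0 0 0 -0.155" --pt "0 0 0 0 0 -0.155"

```text
time: 45.75
ee_pos: [476.1, 14.1, 76.4]
orientation: [2.408, 2.018, -0.001]
force: [-2.2, -1.1, 5.5]
width: 0.163
grasp_force: 59.8
```

```bash
python3 go.py 476,14.2,76,80.2 476,14.2,76,84; python3 -c "
from bench import manip; print(manip.get_state()['wrist_torque'])"
```

```text
t 45.75 [476.1  14.1  76.4] yaw 79.9 w 0.163 gf 59.8 F [-2.2 -1.1  5.5] j7 -0.58
476,14.2,76,80.2 rows 0.0 0.000, -0.000, 0.002, -0.000, 0.000, -0.001
476,14.2,76,84 rows 0.5 0.000, -0.000, 0.002, -0.000, 0.000, -0.023
[-0.1879194   0.44775106 -0.03115065]
```

move_arm --pt "0 0 0 0 0 -0.01" --pt "0 0 0 0 0 -0.02" --pt "0 0 0 0 0 -0.025" --pt "0 0 0 0 0 -0.025" --pt "0 0 0 0 0 -0.025"

```text
time: 46.17
ee_pos: [476.1, 14.1, 76.4]
orientation: [-2.335, -2.098, -0.001]
force: [-2.5, 0.4, 6.3]
width: 0.167
grasp_force: 66.6
```

```bash
python3 go.py 476,14.2,76,80.2; python3 -c "
from bench import manip; print(manip.get_state()['wrist_torque'])"
```

```text
t 46.17 [476.1  14.1  76.4] yaw 83.9 w 0.167 gf 66.6 F [-2.5  0.4  6.3] j7 -0.51
476,14.2,76,80.2 rows 0.5 0.000, -0.000, 0.002, -0.000, -0.001, 0.020
[-0.0425051   0.47028226 -1.5087656 ]
```

Torque rose to 1.5 N·m, so the near button is at its stop. Ease back slightly, release, lift.

move_arm --pt "0 0 0 0 0 0.014" --pt "0 0 0 0 0 0.014" --pt "0 0 0 0 0 0.014"

```text
time: 46.42
ee_pos: [476.1, 14.1, 76.4]
orientation: [-2.377, -2.052, 0.0]
force: [-1.9, -0.7, 5.5]
width: 0.162
grasp_force: 60.3
```

move_arm --pt "0 0 0 0 0 0" --pt "0 0 0 0 0 0" --pt "0 0 0 0 0 0" --pt "0 0 0 0 0 0" --claw 0.42

```text
time: 46.75
ee_pos: [475.9, 14.5, 75.8]
orientation: [-2.371, -2.061, 0.0]
force: [0.2, -0.6, 0.0]
width: 0.422
grasp_force: 0.0
```

move_arm --pt "0 0 -0.06 0 0 0" --pt "0 0 -0.15 0 0 0" --pt "0 0 -0.3 0 0 0" --pt "0 0 -0.3 0 0 0" --pt "0 0 -0.3 0 0 0"

```text
time: 47.17
ee_pos: [478.4, 14.5, 153.2]
orientation: [2.368, 2.057, 0.006]
force: [-0.1, -0.6, -0.7]
width: 0.418
grasp_force: 0.0
```

```bash
python3 go.py 570,0,150,40 657.3,-17.2,150,2
```

```text
t 47.17 [478.4  14.5 153.2] yaw 82.0 w 0.418 gf 0.0 F [-0.1 -0.6 -0.7] j7 -0.43
570,0,150,40 rows 5.9 -0.006, 0.371, 0.015, 0.002, -0.001, 0.233
657.3,-17.2,150,2 rows 5.3 -0.025, 0.726, 0.017, 0.002, -0.001, 0.444
```

move_arm --pt "0 0.37 0.01 0 0 0.23" --pt "0 0.37 0.01 0 0 0.23" --pt "0 0.37 0.01 0 0 0.23" --pt "0 0.37 0.01 0 0 0.23" --pt "0 0.37 0.01 0 0 0.23" --pt "0 0.37 0.01 0 0 0.23" --pt "0 0.37 0.01 0 0 0.23"

```text
time: 47.75
ee_pos: [566.5, 1.4, 146.6]
orientation: [-2.947, -1.086, 0.005]
force: [-0.1, -0.3, -0.2]
width: 0.42
grasp_force: 0.0
```

```bash
python3 go.py 657.3,-17.2,140,2
```

```text
t 47.75 [566.5   1.4 146.6] yaw 40.5 w 0.420 gf 0.0 F [-0.1 -0.3 -0.2] j7 -1.15
657.3,-17.2,140,2 rows 5.4 0.228, 0.292, 0.025, -0.000, 0.001, 0.214
```

move_arm --pt "0.228 0.292 0.02 0 0 0.214" --pt "0.228 0.292 0.02 0 0 0.214" --pt "0.228 0.292 0.02 0 0 0.214" --pt "0.228 0.292 0.02 0 0 0.214" --pt "0.228 0.292 0.02 0 0 0.214" --pt "0.228 0.292 0.02 0 0 0.214" --pt "0.228 0.292 0.02 0 0 0.214" --pt "0.228 0.292 0.02 0 0 0.214"

```text
time: 48.42
ee_pos: [657.7, -17.0, 142.4]
orientation: [3.141, 0.061, -0.003]
force: [-1.4, 0.1, -0.3]
width: 0.424
grasp_force: 0.0
```

move_arm --pt "0 0 0.04 0 0 0" --pt "0 0 0.08 0 0 0" --pt "0 0 0.08 0 0 0" --pt "0 0 0.08 0 0 0" --pt "0 0 0.08 0 0 0" --pt "0 0 0.08 0 0 0"

```text
time: 48.92
ee_pos: [658.7, -17.1, 123.8]
orientation: [-3.141, -0.056, -0.001]
force: [0.8, -0.3, 0.2]
width: 0.418
grasp_force: 0.0
```

```bash
python3 go.py 657.3,-17.2,76,2
```

```text
t 48.92 [658.7 -17.1 123.8] yaw 2.0 w 0.418 gf 0.0 F [ 0.8 -0.3  0.2] j7 -1.76
657.3,-17.2,76,2 rows 1.1 -0.006, 0.000, 0.191, -0.000, -0.000, 0.000
```

move_arm --pt "-0.006 0 0.04 0 0 0" --pt "-0.006 0 0.08 0 0 0" --pt "-0.006 0 0.12 0 0 0" --pt "-0.006 0 0.16 0 0 0" --pt "-0.006 0 0.19 0 0 0" --pt "-0.006 0 0.19 0 0 0" --pt "-0.006 0 0.19 0 0 0" --pt "-0.006 0 0.19 0 0 0"

```text
time: 49.58
ee_pos: [657.3, -17.0, 76.1]
orientation: [-3.141, -0.055, -0.001]
force: [-0.4, 0.5, 0.7]
width: 0.421
grasp_force: 0.0
```

move_arm --pt "0 0 0 0 0 0" --pt "0 0 0 0 0 0" --pt "0 0 0 0 0 0" --pt "0 0 0 0 0 0" --pt "0 0 0 0 0 0" --pt "0 0 0 0 0 0" --pt "0 0 0 0 0 0" --pt "0 0 0 0 0 0" --claw 0

```text
time: 50.25
ee_pos: [657.7, -17.3, 77.1]
orientation: [3.141, 0.055, 0.002]
force: [-0.8, -0.8, 5.5]
width: 0.164
grasp_force: 60.9
```

```bash
python3 go.py 657.3,-17.2,76,80.2 657.3,-17.2,76,84
```

```text
t 50.25 [657.7 -17.3  77.1] yaw 2.0 w 0.164 gf 60.9 F [-0.8 -0.8  5.5] j7 -1.78
657.3,-17.2,76,80.2 rows 10.9 -0.001, -0.000, 0.004, 0.000, -0.000, -0.434
657.3,-17.2,76,84 rows 0.5 -0.001, -0.000, 0.004, 0.000, -0.000, -0.455
```

move_arm --pt "0 0 0 0 0 -0.03" --pt "0 0 0 0 0 -0.065" --pt "0 0 0 0 0 -0.1" --pt "0 0 0 0 0 -0.135" --pt "0 0 0 0 0 -0.17" --pt "0 0 0 0 0 -0.205" --pt "0 0 0 0 0 -0.24" --pt "0 0 0 0 0 -0.27"

```text
time: 50.92
ee_pos: [657.6, -17.1, 77.1]
orientation: [2.836, 1.349, 0.002]
force: [-1.3, 0.5, 5.6]
width: 0.163
grasp_force: 60.9
```

move_arm --pt "0 0 0 0 0 -0.03" --pt "0 0 0 0 0 -0.06" --pt "0 0 0 0 0 -0.09" --pt "0 0 0 0 0 -0.12" --pt "0 0 0 0 0 -0.145" --pt "0 0 0 0 0 -0.165" --pt "0 0 0 0 0 -0.18" --pt "0 0 0 0 0 -0.18"

```text
time: 51.58
ee_pos: [657.4, -17.0, 77.1]
orientation: [-2.357, -2.075, -0.003]
force: [-1.3, 0.5, 5.9]
width: 0.16
grasp_force: 63.1
```

```bash
python3 go.py 657.3,-17.2,76,80.2; python3 -c "
from bench import manip; print(manip.get_state()['wrist_torque'])"
```

```text
t 51.58 [657.4 -17.   77.1] yaw 82.7 w 0.160 gf 63.1 F [-1.3  0.5  5.9] j7 -0.52
657.3,-17.2,76,80.2 rows 0.4 -0.001, -0.000, 0.004, 0.000, -0.001, 0.014
[ 0.02531346  0.37326571 -1.17565319]
```

At the stop too (1.2 N·m). Ease, release, lift clear.

move_arm --pt "0 0 0 0 0 0.008" --pt "0 0 0 0 0 0.008" --pt "0 0 0 0 0 0.008"

```text
time: 51.83
ee_pos: [657.5, -17.0, 77.1]
orientation: [-2.382, -2.047, -0.002]
force: [-2.1, -0.5, 5.8]
width: 0.166
grasp_force: 61.3
```

move_arm --pt "0 0 0 0 0 0" --pt "0 0 0 0 0 0" --pt "0 0 0 0 0 0" --pt "0 0 0 0 0 0" --claw 0.42

```text
time: 52.17
ee_pos: [656.4, -17.2, 75.3]
orientation: [-2.378, -2.052, 0.001]
force: [-0.5, 1.2, 0.3]
width: 0.417
grasp_force: 0.0
```

move_arm --pt "0 0 -0.06 0 0 0" --pt "0 0 -0.15 0 0 0" --pt "0 0 -0.3 0 0 0" --pt "0 0 -0.5 0 0 0" --pt "0 0 -0.7 0 0 0" --pt "0 0 -0.7 0 0 0" --pt "0 0 -0.7 0 0 0"

```text
time: 52.75
ee_pos: [660.9, -15.7, 259.6]
orientation: [2.372, 2.047, 0.016]
force: [-0.4, -0.2, -0.0]
width: 0.417
grasp_force: 0.0
```

move_arm --pt "0.95 -0.4 0 0 0 0" --pt "0.95 -0.4 0 0 0 0" --pt "0.95 -0.4 0 0 0 0" --pt "0.95 -0.4 0 0 0 0" --pt "0.95 -0.4 0 0 0 0" --pt "0.95 -0.4 0 0 0 0" --pt "0.95 -0.4 0 0 0 0" --pt "0.95 -0.4 0 0 0 0"

```text
time: 53.42
ee_pos: [589.1, 239.2, 251.5]
orientation: [-2.365, -2.064, -0.002]
force: [-0.0, 1.3, 0.7]
width: 0.424
grasp_force: 0.0
```

```bash
python3 go.py; cat > chk.py <<'E'
from h import *
p=np.load("pose.npz")["case"]
for n in("top","scene"):
    c=Cam(n); L=c.img.astype(int)
    for nm,b in(("near",-92),("far",92)):
        o=[]
        for th in range(0,180,10):   # mean brightness along the bar's top centreline, outer half both sides
            t=np.radians(th); r=np.r_[np.linspace(-30,-12,15),np.linspace(12,30,15)]
            u=c.proj(Tcase(p,np.c_[b+r*np.cos(t),106+r*np.sin(t),np.full(30,86.5)])).round().astype(int)
            o.append(int(L[u[:,1].clip(0,383),u[:,0].clip(0,511)].sum(1).mean()))
        print(n,nm,"darkest at",10*int(np.argmin(o)),o)
E
python3 chk.py
```

```text
t 53.42 [589.1 239.2 251.5] yaw 82.2 w 0.424 gf 0.0 F [-0.   1.3  0.7] j7 -0.86
top near darkest at 80 [315, 340, 333, 344, 314, 299, 307, 263, 244, 248, 256, 286, 355, 367, 370, 354, 301, 302]
top far darkest at 90 [390, 403, 399, 438, 428, 408, 339, 259, 232, 229, 240, 276, 310, 350, 382, 398, 384, 379]
scene near darkest at 110 [270, 278, 257, 240, 251, 251, 212, 203, 181, 176, 174, 145, 168, 179, 213, 218, 253, 260]
scene far darkest at 80 [318, 321, 315, 303, 292, 290, 274, 235, 182, 183, 188, 192, 209, 251, 294, 338, 335, 319]
```

Both buttons read about 90° in both cameras and the lid is shut. Handing in.

```bash
python3 -c "
from bench import manip; print(manip.close_job())"
```

```text
the job is handed in; nothing more can be done
None
```

I handed the job in at about 53 s: three steel balls are seated in dimples 2, 5 and 6, the blank is in its pocket, the lid is shut to its stop, and both turnbuttons are turned to their stops; the arm never went near the tape, oil can, spanner or red balls, though no verdict came back.

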